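# Load the deburring turntable, index it and check the flap wheel

### The job

Set up the deburring station: turn the turntable until its pointer stands at the load mark (the single stud), lift the paste tin off it and stand the tin upright on the bench, and with the pointer still at the load mark stand every pipe coupling upright and centred on a pad of its own. Then turn the loaded turntable until the pointer stands at the work mark (the pair of studs) and only after that push the flap wheel round by hand through at least one full turn, either way, to check that it runs clear of the work. Finish with the couplings still centred on their pads, the pointer at the work mark, the tin upright on the bench, and the spanners, marker and brush not pushed about.

Things in the scene. Friction and masses are not known exactly. Their poses are not given: they have to be found in the camera images.
- coupling_a_centre (a point): Centre, half-way up, of a dark turned pipe coupling (short open tube, 52 mm across, 56 mm tall) standing upright on the bench to the right of the station. z along its axis. May be absent.
- coupling_b_centre (a point): Centre, half-way up, of a dark turned pipe coupling (short open tube, 58 mm across, 62 mm tall) standing upright on the bench to the right of the station. z along its axis. May be absent.
- coupling_c_centre (a point): Centre, half-way up, of a dark turned pipe coupling (short open tube, 47 mm across, 50 mm tall) standing upright on the bench to the right of the station. z along its axis. May be absent.
- coupling_d_centre (a point): Centre, half-way up, of a dark turned pipe coupling (short open tube, 58 mm across, 62 mm tall) standing upright on the bench to the right of the station. z along its axis. May be absent.
- tin_centre (a point): Centre, half-way up, of the paste tin (69 mm across, 50 mm tall, upright), left on the hub cap in the middle of the turntable; the hub cap's top is 33 mm above the bench.
- pad_0 (a point): Centre of one of the turntable's four flat rubber pads (84 mm across, flush with the table's top, 30 mm above the bench), 90 mm from the turntable's centre and turning with it; pads 0, 1, 2, 3 follow one another 90 degrees apart, anticlockwise from above.
- pad_1 (a point): Centre of turntable pad 1, like pad_0. The turntable is a disc 280 mm across, with four upright round drive pins, one midway between each two neighbouring pads: 14 mm thick, 125 mm from the turntable's centre, tops 80 mm above the bench. They may be pushed or held to turn the table.
- pad_2 (a point): Centre of turntable pad 2, like pad_0. The pointer is on this pad's side of the rim.
- pad_3 (a point): Centre of turntable pad 3, like pad_0.
- turntable (a joint): Angle of the free-turning turntable (rad), positive anticlockwise from above, no stops; 0 (or any whole turn) with the pointer at the work mark, +2.356 (or that plus whole turns) with it at the load mark. Light bearing drag (about 0.7 N at a pin): it turns easily and soon stays where it is left.
- pointer_tip (a point): Tip of the turntable's one pointer, a small dark nose on the rim, 152 mm from the turntable's centre and 22 mm above the bench.
- load_mark (a point): The spot where the pointer's tip belongs at the load mark. The load mark is the SINGLE upright stud (13 mm thick, 34 mm tall) on the fixed base, 20 mm outside this spot.
- work_mark (a point): The spot where the pointer's tip belongs at the work mark. The work mark is the PAIR of upright studs (13 mm thick, 34 mm tall, 22 mm apart) on the fixed base, 20 mm outside this spot; the pointer then points between them.
- wheel (a joint): Angle of the flap wheel (rad), positive anticlockwise from above, no stops; starts within 0.4 of 0. It coasts with little drag; a closed gripper's tips fit between two flaps from above. At 0 its flaps lie at 45 degrees to the line from the turntable's centre to the wheel's.
- wheel_hub (a point): Top of the flap wheel's hub, on its upright axis, 91 mm above the bench and 225 mm from the turntable's centre, beside the turntable on the robot's left. The wheel has a 40 mm hub and four upright stiff flaps 90 degrees apart, 6 mm thick, reaching 75 mm from the axis, between 44 and 87 mm above the bench.
- spanner_large: Combination spanner, 212 mm long, lying at the right of the couplings; bystander. Origin at its middle.
- spanner_small: Combination spanner, 169 mm long, lying behind the couplings, in front of a white cabinet (180 mm tall, with a tool case on it, front about 0.70 m ahead of the robot); bystander. Origin at its middle.
- marker: Marker pen, 127 mm long, lying at the front left; bystander. Origin at its middle.
- brush: Chip brush, 216 mm long, lying left of the flap wheel; bystander. Origin at its middle.
Things that resemble listed ones, but are neither listed nor needed, are in the scene too. There is more than one size of the part that bears tin_centre; the job needs the larger.

How it is judged:
By the outcome, as a careful person would: the job done as asked, in the order asked, and still so for the second after the job is handed in, with the robot touching nothing.
Of coupling_a, coupling_b, coupling_c, coupling_d only 2 to 4 are there at a start; the rules pass over those that are not, and their reading is None.
At some moment in a run one of tin may be knocked a few centimetres aside while the robot is not near it.
Once in a run the grip may slacken for a moment while it holds something.
It also fails if it takes over 210 s, if anything falls off the work surface, if the arm or the gripper's body presses on something with over 40 N, if the wrist force passes 120 N, or if a joint passes its speed limit or range.

### The arm

A 7-joint arm with a two-finger parallel gripper is mounted at the origin on a cart in front of the work surface, level with it; the furniture and walls round the work are solid. World frame = base frame: x ahead of the robot, y to its left, z up, the work surface at z = 0. Lengths are in m, angles in rad, forces in N, time in s.
With the tool pointing down it reaches from about 0.425 to 1.025 m from the base axis. Payload 3.6 kg.
Tool frame: the origin (TCP) lies on the centre line of the jaws, within the pads' length; the fingertips stand 25 mm ahead of it and the grasp point (between the pads) lies 6 mm ahead of it (finger_overhang is the z of the fingertips in the tool frame, in m); z points along the fingers, y is the line along which they close (so a half turn about z gives the same grasp; the last joint's range is limited). The gripper opens to 85 mm and grips with 20 to 120 N. Pads are 22 mm wide; open, the fingers measure 114 mm over their backs; the gripper's body (76 mm by 85 mm) begins 54 mm behind the grasp point. The pads swing forward as they close: fully open they stand 13 mm farther back than shut.
Start: joints at [-0.093, 0.591, 0.048, 1.609, -0.033, 0.943, -0.034], TCP at [0.725, 0, 0.235] pointing down, gripper open.
Joint ranges: [-2.69, 2.69], [-0.47, 2.24], [-1.27, 1.36], [0.19, 2.51], [-1.53, 4.68], [0.08, 2.07], [-3.09, 3.09]. Speed limits (rad/s): [2.57, 2.57, 3.14, 3.14, 3.14, 3.14, 3.14].

### API

Orientations are given as a rotation vector (axis times angle).
In Python, from station import state, snapshot, camera_params, hand_in, search_frame, masks_of, spot_point, finger_overhang gives the robot as it stands.
- The arm moves only by the tool apply_moves, never from a script. Its arguments are lists of equal length, an entry for each row: "dp": the shift along the tool's x, y, z in m, a list of three; "spin": the turn about the tool's z in rad. In form: {"dp": [[dx, dy, dz], ...], "spin": [spin, ...]}. A call has exactly 5 rows; each row is the pose to reach, as a shift and turn from the pose commanded when the call began, along the tool's axes at that moment; what a row does not reach only later rows make up. A row lasts 1/12 s, in which the tool goes at most 41.7 mm and 7.16 degrees, less where a joint would pass 70% of its speed; a pose out of reach is approached as far as the arm can. A call with a gripper value outside its range is refused whole. "gripper" is the opening, from 0 (shut) to 1 (fully open), set as the call begins (left out, the last holds). The fingers move at their own pace and stop on an object; the grip force is fixed at half the most. Time passes only in rows, so rows that repeat a pose let the fingers close, or fill a call up. It gives the time, the measured TCP pose, the force, the opening and the grip force at its end, in the units of the state.
- state(): the state, without advancing time (a new reading comes with each control period).
- snapshot(name): name is "scene" or "side" or "wrist"; returns (picture, depth): 420x560x3 uint8, blue, green, red; 420x560 float32, m along the optical axis (not along the pixel's ray), 0 where there is no reading.
- camera_params(name): a dict with "K" (3x3 intrinsics, pixels), "eye" and "orientation" of the camera in the world. Camera axes: x right, y up, looking along -z (the intrinsics and any distortion apply to the point x, -y, -z); pixel columns grow to the right and rows downward; lengths in m; the calibration is good to about 2 mm. A picture is of the moment at which its call begins: read the wrist's pose just before it. camera_params takes no time and is no camera call; for the wrist camera it gives the pose at the moment of the call.
- hand_in(): hands the job in; it is judged then, once.
Trained networks look in the newest picture that a camera, given by its name, has taken for a name from the list of things; names that differ only in an ending like _2 or _b are one class to them, and where a whole thing is asked for, a point or a joint stands for the part that bears it (a point fixed in the world has none). Each returns a list of dicts, best first, with "p" (0 to 1); they miss things now and then, are a little off and sometimes report something else, mostly with a low value. They report only what shows in the picture. A call takes as long as a camera call. They do not tell look-alikes from the thing itself.
- search_frame(thing, camera): "rect" ([left, top, right, bottom] in pixels, round what is visible of it).
- masks_of(thing, camera): "pixels" (420x560 bool, what is visible of it) and "rect" ([left, top, right, bottom] in pixels, round what is visible of it).
- spot_point(thing, camera): "xy" ([column, row] in pixels: a listed point, or the origin of a listed thing).
The state is a dict: "clock": time; "q": joint angles; "joint_vel": joint speeds; "tau": joint torques, N m; "position": TCP position; "eef_rot": TCP orientation; "force": force on the tool from outside, world axes, zero at the start; "moment": the same for the moment, N m; "width": finger opening in m; "gripper_force": force on a finger pad.
Only numpy, scipy, OpenCV 4.12 (cv2) and the standard library are available. Lean on these libraries where they do the work, as an engineer would, in place of code of your own. Each camera call takes 0.05 s, during which the arm holds its last target. There are 200 camera calls.

## Working session

There is one attempt and no reset: what is moved stays moved. The work goes in short steps, Python scripts to look and compute and a tool call to move; the robot and the scene stay as the last step left them, time stands still between calls to the robot, and variables do not carry over. Pictures are saved under pics/ and viewed, at most 14 in all, crops included, and the job is handed in when it is done.

Besides the shell and the picture viewer there is one more tool, called after "Request:" as name(argument=value, ...) on one line, values as JSON. apply_moves: Moves the arm, as the interface text tells. Its arguments: {"type":"object","properties":{"dp":{"type":"array"},"spin":{"type":"array"},"gripper":{"type":"number"}},"required":["dp","spin"]}

```bash
mkdir -p pics; ls; cat > h.py <<'E'
import numpy as np, cv2
from scipy.spatial.transform import Rotation as R
from station import *
def Rm(o):
    o=np.array(o,float)
    if o.shape==(3,3): return o
    return R.from_rotvec(o).as_matrix() if o.size==3 else R.from_quat(o).as_matrix()
def cam(n):
    c=camera_params(n); return np.array(c['K']),np.array(c['eye']),Rm(c['orientation']),c
def ray(n,uv,c=None):
    K,e,M,d=c or cam(n)
    k=np.array([(uv[0]-K[0,2])/K[0,0],(uv[1]-K[1,2])/K[1,1],1.])
    return e,M@(k*[1,-1,-1])
def atz(n,uv,z,c=None):
    e,d=ray(n,uv,c); return e+d*(z-e[2])/d[2]
def proj(n,P,c=None):
    K,e,M,d=c or cam(n); p=(M.T@(np.array(P)-e))*[1,-1,-1]; q=K@p; return q[:2]/q[2]
def cloud(n,depth,c=None):
    K,e,M,d=c or cam(n); v,u=np.mgrid[:420,:560]
    p=np.stack([(u-K[0,2])/K[0,0]*depth,-(v-K[1,2])/K[1,1]*depth,-depth],-1)
    return p@M.T+e
E
python3 - <<'E'
from h import *
print(state()); print(finger_overhang)
for n in ['scene','side','wrist']:
    p,d=snapshot(n); cv2.imwrite(f'pics/{n}0.png',p); np.save(f'{n}0.npy',d); print(n,camera_params(n))
    for t in ['coupling_a_centre','tin_centre','pad_0','pointer_tip','load_mark','work_mark','wheel_hub']:
        for r in spot_point(t,n)[:6]: print(n,t,np.round(r['xy'],1),round(r['p'],2))
E
```

```text
pics
{'clock': 0.0, 'q': array([-0.09347875,  0.59210637,  0.04830273,  1.60985446, -0.03334388,
        0.9427151 , -0.03371633]), 'joint_vel': array([ 0.00218634,  0.00010451, -0.00178646, -0.00020868,  0.00052247,
       -0.00090165,  0.00088581]), 'tau': array([ 3.78132427e-04, -5.48684978e+01,  1.54672019e+00, -1.98121297e+01,
        9.43630905e-03,  8.90732801e-03, -1.16924070e-05]), 'position': array([ 7.24160823e-01, -3.29407022e-07,  2.34138171e-01]), 'eef_rot': array([-2.22033422, -2.22036502,  0.00263089]), 'force': array([-0.68693372, -0.19306375, -0.14658209]), 'moment': array([-0.01749372,  0.00398226,  0.00858124]), 'gripper_force': 0.0, 'width': 0.08557047976104501}
0.025
scene {'K': array([[483.56388898,   0.        , 275.48696345],
       [  0.        , 483.56388898, 205.22663684],
       [  0.        ,   0.        ,   1.        ]]), 'eye': array([-0.26203961, -1.05521595,  0.99137176]), 'orientation': array([ 0.92099251, -0.32418524, -0.66112113])}
scene coupling_a_centre [291.2 262.1] 0.79
scene coupling_a_centre [257.4 187.5] 0.65
scene tin_centre [254.  200.1] 
[... 953 characters left out ...]
6] 0.29
side work_mark [232.2 245.8] 0.74
side work_mark [311.4 250.6] 0.71
side work_mark [329.5 195.7] 0.44
side wheel_hub [263.  363.5] 0.73
side wheel_hub [248.1 280.5] 0.57
wrist {'K': array([[306.27102046,   0.        , 281.01020527],
       [  0.        , 306.27102046, 210.03715385],
       [  0.        ,   0.        ,   1.        ]]), 'eye': array([0.72564015, 0.06874368, 0.37391861]), 'orientation': array([-0.272361  , -0.00029763,  0.00048284])}
wrist coupling_a_centre [ 87.4 372.1] 0.58
wrist tin_centre [121.4 142.6] 0.9
wrist pad_0 [198.6  94.5] 0.95
wrist pad_0 [ 74.  185.1] 0.82
wrist pad_0 [186.5 207.1] 0.66
wrist load_mark [258.8 200.5] 0.83
wrist work_mark [ 23.1 178.9] 0.95
```

```bash
python3 - <<'E'
import cv2
a=cv2.imread('pics/scene0.png');b=cv2.imread('pics/side0.png');
cv2.imwrite('pics/s1.png',cv2.resize(a[110:350,130:450],(800,600),interpolation=cv2.INTER_CUBIC))
E
```

```text
(no output)
```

View pics/s1.png

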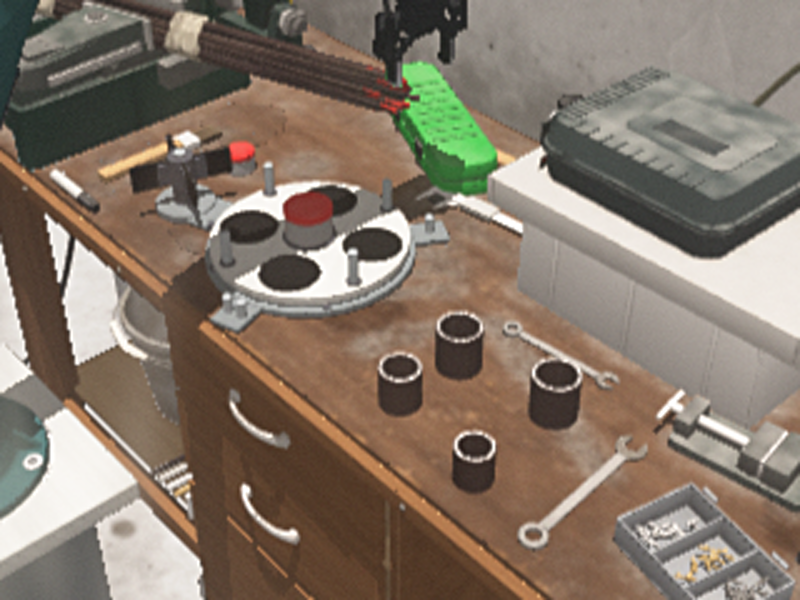

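View pics/side0.png

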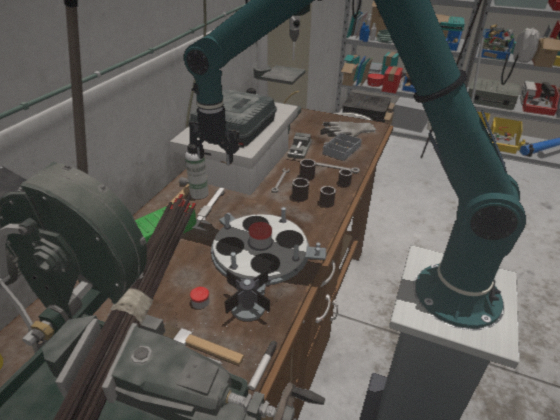

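View pics/wrist0.png

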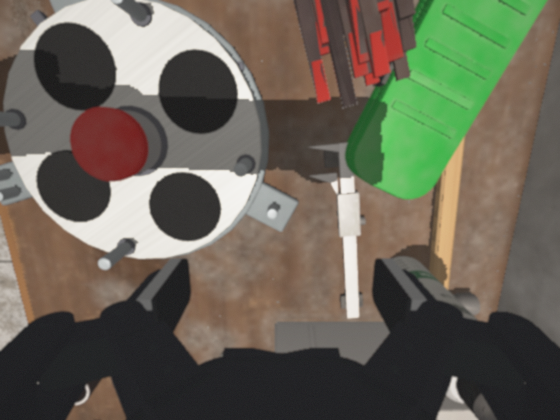

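```bash
cat > m.py <<'E'
from h import *
from scipy.optimize import least_squares
def circ(P):
    f=lambda p:np.hypot(P[:,0]-p[0],P[:,1]-p[1])-p[2]
    m=P.mean(0); return least_squares(f,[m[0],m[1],.03],loss='soft_l1',f_scale=.002).x
def clusters(n,dep,zlo=.035,zhi=.11,box=None):
    X=cloud(n,dep); ok=(dep>0)&(X[...,2]>zlo)&(X[...,2]<zhi)
    if box: ok&=(X[...,0]>box[0])&(X[...,0]<box[1])&(X[...,1]>box[2])&(X[...,1]<box[3])
    k,l,s,c=cv2.connectedComponentsWithStats(ok.astype(np.uint8)); out=[]
    for i in range(1,k):
        if s[i,4]<15: continue
        P=X[l==i]; zt=np.percentile(P[:,2],97); T=P[P[:,2]>zt-.004]
        out.append((c[i].round(0),s[i,4],zt.round(4),P[:,:2].min(0).round(3),P[:,:2].max(0).round(3),circ(T[:,:2]).round(4) if len(T)>4 else None))
    return out
E
python3 - <<'E'
from m import *
for n in ['scene','side','wrist']:
    d=np.load(n+'0.npy')
    for o in clusters(n,d,box=(.35,.95,-.6,.6)): print(n,*o)
for n,uv,z in [('side',(268.6,275.3),.022),('scene',(296.6,201.9),.022),('scene',(224.3,229.1),.022),('scene',(199.5,171.1),.091),('side',(248.1,280.5),.091),('scene',(254,200.1),.058),('side',(258.5,234.7),.058),('wrist',(258.8,200.5),.022),('wrist',(23.1,178.9),.022)]: print(n,uv,atz(n,uv,z).round(4))
for n,L in dict(scene=[(242.9,222.2),(228.6,197.1),(260.9,192.3),(280.2,208.7)],side=[(291.9,238.6),(231,243.6),(262.1,260.7)],wrist=[(198.6,94.5),(74,185.1),(186.5,207.1)]).items():
    for uv in L: print(n,'pad',atz(n,uv,.03).round(4))
E
```

```text
scene [170. 149.] 1568 0.1075 [0.368 0.453] [0.764 0.586] [ 0.4702 -0.2426  0.7565]
scene [309. 163.] 898 0.0607 [ 0.796 -0.016] [0.95 0.28] [-0.494   0.7527  1.5214]
scene [202. 178.] 530 0.0911 [0.424 0.188] [0.599 0.337] [0.493  0.2538 0.0128]
scene [237. 181.] 47 0.0805 [0.576 0.16 ] [0.591 0.178] [0.5835 0.1723 0.0071]
scene [284. 187.] 46 0.0811 [0.676 0.015] [0.693 0.033] [0.6807 0.0192 0.0033]
scene [253. 197.] 376 0.0844 [0.525 0.01 ] [0.596 0.08 ] [0.5598 0.0456 0.024 ]
scene [391. 238.] 2227 0.1074 [ 0.71  -0.565] [ 0.81  -0.201] [13.001  -0.3529 12.2822]
scene [220. 208.] 52 0.0778 [0.428 0.059] [0.446 0.083] [0.4392 0.0708 0.0056]
scene [271. 216.] 52 0.0799 [ 0.53  -0.085] [ 0.545 -0.068] [ 0.5387 -0.0744  0.0063]
scene [313. 244.] 269 0.0626 [ 0.52  -0.291] [ 0.578 -0.232] [ 0.5486 -0.2616  0.0267]
scene [290. 259.] 206 0.0562 [ 0.424 -0.288] [ 0.478 -0.237] [ 0.4513 -0.2631  0.0239]
scene [352. 263.] 295 0.0624 [ 0.541 -0.426] [ 0.602 -0.368] [ 0.5723 -0.3969  0.0269]
scene [407. 274.] 76 0.0411 [ 0.638 -0.534] [ 0.689 -0.51 ] [ 0.6713 -0.5641  0.0432]
scene [433. 284
[... 2574 characters left out ...]
 0.022 ]
scene (296.6, 201.9) [ 0.6895 -0.035   0.022 ]
scene (224.3, 229.1) [0.409  0.0083 0.022 ]
scene (199.5, 171.1) [0.4935 0.27   0.091 ]
side (248.1, 280.5) [0.4985 0.2564 0.091 ]
scene (254, 200.1) [0.5537 0.032  0.058 ]
side (258.5, 234.7) [0.5661 0.0508 0.058 ]
wrist (258.8, 200.5) [ 0.6995 -0.0178  0.022 ]
wrist (23.1, 178.9) [0.4266 0.0078 0.022 ]
scene pad [ 0.4709 -0.0113  0.03  ]
scene pad [0.5228 0.1397 0.03  ]
scene pad [0.6274 0.0867 0.03  ]
scene pad [ 0.6125 -0.0359  0.03  ]
side pad [ 0.4806 -0.0029  0.03  ]
side pad [0.6379 0.0906 0.03  ]
side pad [0.5231 0.12   0.03  ]
wrist pad [0.6388 0.0992 0.03  ]
wrist pad [0.4898 0.0021 0.03  ]
wrist pad [ 0.6159 -0.0238  0.03  ]
```

Request:
apply_moves(dp=[[0.006, -0.008, 0.02], [0.012, -0.016, 0.05], [0.019, -0.026, 0.08], [0.0265, -0.037, 0.105], [0.0265, -0.037, 0.115]], spin=[0, 0, 0, 0, 0], gripper=0.5)

```text
clock: 1.62
position: [0.6829, 0.0289, 0.1163]
eef_rot: [-2.213, -2.219, 0.009]
force: [-1.0, -0.3, -0.4]
width: 0.0429
gripper_force: 0.0
```

```bash
python3 - <<'E'
from m import *
s=state(); print(s['position'],s['width'])
p,d=snapshot('wrist'); cv2.imwrite('pics/w1.png',p)
for o in clusters('wrist',d,box=(.35,.95,-.6,.6)): print(*o)
X=cloud('wrist',np.load('wrist0.npy')); 
for a in np.arange(.5,.95,.1):
  for b in np.arange(-.1,.4,.1):
    m=(X[...,0]>a)&(X[...,0]<a+.1)&(X[...,1]>b)&(X[...,1]<b+.1)
    if m.sum()>30: print('%.1f %.1f %.3f'%(a,b,np.percentile(X[m][:,2],97)),end='; ')
E
```

```text
[0.68290825 0.02888605 0.11627709] 0.04294860774219355
[129.   4.] 238 0.0528 [0.584 0.164] [0.596 0.171] [  6.0739 -51.6153  52.0702]
[505. 213.] 11937 0.0586 [ 0.801 -0.009] [0.881 0.113] [0.8382 0.0359 0.0276]
[ 89. 200.] 12886 0.0836 [0.529 0.014] [0.599 0.083] [0.5656 0.0499 0.024 ]
[286. 235.] 744 0.0805 [0.681 0.019] [0.695 0.033] [0.6879 0.0262 0.0047]
0.5 -0.1 -0.055; 0.5 0.0 -0.034; 0.5 0.1 -0.036; 0.5 0.2 -0.076; 0.6 -0.1 -0.088; 0.6 0.0 0.213; 0.6 0.1 0.016; 0.6 0.2 -0.118; 0.7 -0.1 -0.106; 0.7 0.0 0.210; 0.7 0.1 0.054; 0.8 -0.1 0.071; 0.8 0.0 -0.061; 0.8 0.1 -0.060; 0.8 0.2 -0.061; 0.9 -0.1 -0.062; 0.9 0.0 -0.089; 0.9 0.1 -0.063; 0.9 0.2 -0.063;
```

Request:
apply_moves(dp=[[0.0, 0.002, 0.02], [0.0, 0.002, 0.035], [0.0, 0.002, 0.043], [0.0, 0.002, 0.043], [0.0, 0.002, 0.043]], spin=[0, 0, 0, 0, 0])

```text
clock: 2.08
position: [0.6904, 0.0261, 0.0774]
eef_rot: [2.222, 2.221, -0.0]
force: [1.4, -0.3, -0.4]
width: 0.043
gripper_force: 0.0
```

Request:
apply_moves(dp=[[0, 0, 0], [0, 0, 0], [0, 0, 0], [0, 0, 0], [0, 0, 0]], spin=[0, 0, 0, 0, 0], gripper=0.0)

```text
clock: 2.5
position: [0.686, 0.027, 0.0781]
eef_rot: [-2.217, -2.218, 0.009]
force: [-7.6, 0.2, 7.1]
width: 0.0096
gripper_force: 58.7
```

```bash
cat > arc.py <<'E'
import numpy as np,sys
def arc(a0,steps,C=(.5635,.0505),r=.125):
    a=np.deg2rad(a0); 
    i=0
    while i<len(steps):
        p0=np.array([np.cos(a),np.sin(a)])*r; L=[]
        b=a
        for s in steps[i:i+5]:
            b=b+np.deg2rad(s); d=np.array([np.cos(b),np.sin(b)])*r-p0; L.append([round(d[1],4),round(d[0],4),0])
        print(L); a=b; i+=5
E
python3 -c "
from arc import *
s=[4,8,11,11,11,11,11,11,11,11,11,11,11,10.5,10];import numpy as np
s=np.array(s)*-153.4/sum(s);print(s[0]);arc(-11.1,s)"
```

```text
-3.997394136807818
[[np.float64(-0.0085), np.float64(-0.002), 0], [np.float64(-0.025), np.float64(-0.0077), 0], [np.float64(-0.046), np.float64(-0.0191), 0], [np.float64(-0.0644), np.float64(-0.0344), 0], [np.float64(-0.0797), np.float64(-0.0529), 0]]
[[np.float64(-0.0114), np.float64(-0.0211), 0], [np.float64(-0.0186), np.float64(-0.0439), 0], [np.float64(-0.0213), np.float64(-0.0677), 0], [np.float64(-0.0194), np.float64(-0.0916), 0], [np.float64(-0.013), np.float64(-0.1146), 0]]
[[np.float64(0.0107), np.float64(-0.0214), 0], [np.float64(0.0253), np.float64(-0.0404), 0], [np.float64(0.0432), np.float64(-0.0563), 0], [np.float64(0.0629), np.float64(-0.068), 0], [np.float64(0.0833), np.float64(-0.0756), 0]]
```

Request:
apply_moves(dp=[[-0.0085, -0.002, 0], [-0.025, -0.0077, 0], [-0.046, -0.0191, 0], [-0.0644, -0.0344, 0], [-0.0797, -0.0529, 0]], spin=[0, 0, 0, 0, 0])

```text
clock: 2.92
position: [0.6387, -0.0544, 0.0782]
eef_rot: [2.219, 2.218, 0.005]
force: [-1.9, 7.3, 8.3]
width: 0.0092
gripper_force: 65.1
```

Request:
apply_moves(dp=[[-0.0114, -0.0211, 0], [-0.0186, -0.0439, 0], [-0.0213, -0.0677, 0], [-0.0194, -0.0916, 0], [-0.013, -0.1146, 0]], spin=[0, 0, 0, 0, 0])

```text
clock: 3.33
position: [0.5217, -0.0779, 0.0781]
eef_rot: [2.227, 2.202, -0.01]
force: [-3.4, -13.9, -3.5]
width: 0.0037
gripper_force: 74.9
```

Request:
apply_moves(dp=[[0.0107, -0.0214, 0], [0.0253, -0.0404, 0], [0.0432, -0.0563, 0], [0.0629, -0.068, 0], [0.0833, -0.0756, 0]], spin=[0, 0, 0, 0, 0])

```text
clock: 3.75
position: [0.446, 0.0168, 0.0781]
eef_rot: [2.223, 2.218, 0.001]
force: [2.6, -3.9, -0.7]
width: -0.0003
gripper_force: 1.8
```

Request:
apply_moves(dp=[[0, 0, 0], [0, 0, 0], [0, 0, 0], [0, 0, 0], [0, 0, 0]], spin=[0, 0, 0, 0, 0])

```text
clock: 4.17
position: [0.4477, 0.0159, 0.0774]
eef_rot: [2.223, 2.218, 0.001]
force: [-0.2, 0.1, 0.3]
width: -0.0002
gripper_force: 0.0
```

```bash
python3 - <<'E'
from m import *
s=state(); print(s['position'],s['width'])
for n in ['scene','side']:
    p,d=snapshot(n); cv2.imwrite(f'pics/{n}2.png',p)
    for o in clusters(n,d,box=(.38,.72,-.12,.22)): print(n,*o)
    for t in ['pointer_tip','load_mark','work_mark']:
        for r in spot_point(t,n)[:3]: print(n,t,np.round(r['xy'],1),round(r['p'],2),atz(n,r['xy'],.022).round(4))
E
```

```text
[0.44774146 0.01594159 0.0774496 ] -0.00024584500620350734
scene [206. 186.] 38 0.0845 [0.47 0.19] [0.483 0.22 ] [0.4503 0.2161 0.0304]
scene [286. 189.] 49 0.0802 [0.671 0.002] [0.688 0.023] [0.6813 0.0122 0.006 ]
scene [253. 197.] 374 0.0842 [0.528 0.011] [0.6  0.08] [0.5625 0.0459 0.023 ]
scene [219. 207.] 48 0.0807 [0.433 0.071] [0.448 0.089] [0.4381 0.078  0.0058]
scene [232. 207.] 74 0.1067 [0.433 0.001] [0.462 0.025] [0.4452 0.0058 0.0057]
scene [268. 217.] 59 0.0789 [ 0.521 -0.082] [ 0.537 -0.063] [ 0.5289 -0.072   0.0063]
scene pointer_tip [296.2 212.6] 0.6 [ 0.6452 -0.081   0.022 ]
scene pointer_tip [312.9 249.5] 0.46 [ 0.5529 -0.257   0.022 ]
scene pointer_tip [191.1 169.6] 0.46 [0.5333 0.4033 0.022 ]
scene load_mark [294.7 200.1] 0.71 [ 0.6921 -0.0223  0.022 ]
scene load_mark [318.5 295. ] 0.52 [ 0.4303 -0.405   0.022 ]
scene work_mark [226.8 228.4] 0.61 [0.4173 0.0059 0.022 ]
scene work_mark [355.5 249.6] 0.28 [ 0.6499 -0.3442  0.022 ]
side [228. 219.] 63 0.0805 [0.674 0.01 ] [0.691 0.027] [0.6825 0.0185 0.0055]
side [285. 219.] 26 0.0635 [ 0.518 -0.071] [ 0.536 -0.06 ] None
side [259. 235.] 545 0.0849 [0.529 0.019] [0.599 0.088] [0.5631 0.054  0.024 ]
side [300. 231.] 87 0.1084 [0.433 0.008] [0.46  0.033] [0.4479 0.0112 0.0168]
side [293. 254.] 72 0.0803 [0.434 0.08 ] [0.449 0.097] [0.4414 0.0862 0.0048]
side [230. 258.] 73 0.0807 [0.589 0.164] [0.603 0.182] [0.5968 0.1731 0.0046]
side [264. 276.] 83 0.0879 [0.471 0.196] [0.482 0.219] [ 41.7703 -10.7779  42.7297]
side pointer_tip [256.7 210. ] 0.96 [ 0.6432 -0.0997  0.022 ]
side load_mark [233.3 217.1] 0.77 [ 0.6963 -0.0347  0.022 ]
side load_mark [204.2 342.5] 0.59 [0.5366 0.4172 0.022 ]
side work_mark [312.4 249.5] 0.58 [0.4105 0.0099 0.022 ]
```

Request:
apply_moves(dp=[[0, 0, -0.035], [0, 0, -0.07], [-0.02, 0.025, -0.1], [-0.04, 0.055, -0.115], [-0.055, 0.085, -0.123]], spin=[0, 0, 0, 0, 0], gripper=0.5)

```text
clock: 4.98
position: [0.5338, -0.0395, 0.2036]
eef_rot: [2.219, 2.219, 0.005]
force: [1.0, 0.6, -1.0]
width: 0.0421
gripper_force: 0.0
```

Request:
apply_moves(dp=[[-0.01, 0.025, 0], [-0.01, 0.027, 0], [-0.01, 0.027, 0], [-0.01, 0.027, 0], [-0.01, 0.027, 0]], spin=[0, 0, 0, 0, 0])

```text
clock: 5.4
position: [0.5568, -0.047, 0.1995]
eef_rot: [-2.218, -2.221, 0.003]
force: [-0.1, 0.2, 0.3]
width: 0.0429
gripper_force: 0.0
```

```bash
cat > look.py <<'E'
from m import *
import sys
def look(name,zlo=.036,zhi=.11,box=(.35,.75,-.5,.35),studs=True):
    s=state(); print(s['clock'],s['position'].round(4))
    c=cam('wrist'); p,d=snapshot('wrist'); cv2.imwrite(f'pics/{name}.png',p); np.save(name+'.npy',d)
    for o in clusters('wrist',d,zlo,zhi,box): print(*o)
    if studs:
        X=cloud('wrist',d,c); r=np.hypot(X[...,0]-.5635,X[...,1]-.0505)
        ok=(d>0)&(X[...,2]>.022)&(X[...,2]<.04)&(r>.155)&(r<.2)
        k,l,st,cc=cv2.connectedComponentsWithStats(ok.astype(np.uint8))
        for i in range(1,k):
            if st[i,4]>15:
                P=X[l==i]; P=P[P[:,2]>P[:,2].max()-.006]; q=P[:,:2].mean(0)-[.5635,.0505]; print('stud',cc[i].round(),st[i,4],P.mean(0).round(4),np.hypot(*q).round(4),np.degrees(np.arctan2(q[1],q[0])).round(1))
    for t in ['pointer_tip','load_mark','work_mark']:
        for r in spot_point(t,'wrist')[:2]:
            q=atz('wrist',r['xy'],.022,c); e=q[:2]-[.5635,.0505]; print(t,np.round(r['xy']),round(r['p'],2),q.round(4),np.hypot(*e).round(4),np.degrees(np.arctan2(e[1],e[0])).round(1))
E
python3 -c "
from look import *;look('w3')"
```

```text
5.4 [ 0.5568 -0.047   0.1995]
[143.  45.] 694 0.0812 [0.438 0.077] [0.451 0.09 ] [0.4446 0.0837 0.0047]
[291.  84.] 6494 0.0845 [0.531 0.017] [0.599 0.085] [0.5653 0.0509 0.024 ]
[426. 131.] 556 0.0812 [0.677 0.01 ] [0.69  0.023] [0.6836 0.0166 0.0047]
[253. 224.] 358 0.0811 [ 0.524 -0.076] [ 0.537 -0.063] [ 0.5306 -0.0693  0.0047]
[444. 353.] 158 0.0921 [ 0.719 -0.205] [ 0.726 -0.198] [ 0.7223 -0.2038  0.0038]
[278. 350.] 86 0.043 [ 0.54  -0.234] [ 0.569 -0.229] [ 13.575  261.1205 261.6746]
[170. 376.] 97 0.0573 [ 0.427 -0.266] [ 0.437 -0.241] [ 0.4586 -0.2593  0.0281]
[425. 401.] 512 0.0945 [ 0.715 -0.302] [ 0.72  -0.256] [ 0.7236 -0.2619  0.0078]
stud [118. 135.] 206 [0.3973 0.0111 0.0336] 0.1708 -166.7
stud [127. 157.] 193 [ 0.4036 -0.0096  0.0334] 0.1709 -159.4
stud [436. 179.] 189 [ 0.7147 -0.0307  0.0336] 0.1716 -28.2
pointer_tip [354. 226.] 0.9 [ 0.636  -0.0845  0.022 ] 0.1532 -61.8
pointer_tip [331. 171.] 0.17 [ 0.609  -0.0248  0.022 ] 0.088 -58.8
load_mark [417. 164.] 0.96 [ 0.6963 -0.0175  0.022 ] 0.1492 -27.1
load_mark [277. 362.] 0.54 [ 0.5528 -0.2626  0.022 ] 0.3133 -92.0
work_mark [145. 140.] 0.89 [0.4197 0.0063 0.022 ] 0.1505 -162.9
```

View pics/w3.png

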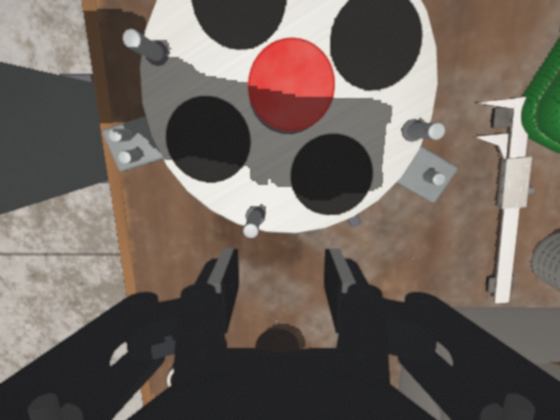

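Request:
apply_moves(dp=[[-0.011, -0.013, 0.03], [-0.022, -0.026, 0.065], [-0.022, -0.026, 0.1], [-0.022, -0.026, 0.125], [-0.022, -0.026, 0.136]], spin=[0, 0, 0, 0, 0])

```text
clock: 6.02
position: [0.5303, -0.0697, 0.0614]
eef_rot: [-2.218, -2.219, 0.006]
force: [0.0, 0.6, -0.3]
width: 0.0425
gripper_force: 0.0
```

Request:
apply_moves(dp=[[0, 0, 0], [0, 0, 0], [0, 0, 0], [0, 0, 0], [0, 0, 0]], spin=[0, 0, 0, 0, 0], gripper=0.0)

```text
clock: 6.43
position: [0.5333, -0.07, 0.0651]
eef_rot: [2.22, 2.221, 0.001]
force: [-0.0, -0.8, -4.8]
width: 0.0115
gripper_force: 58.7
```

```bash
python3 -c "
from arc import *
arc(-105.7,[4,8.5,10,8,2],(.5641,.0502),.1243)"
```

```text
[[np.float64(-0.0021), np.float64(0.0084), 0], [np.float64(-0.0044), np.float64(0.0267), 0], [np.float64(-0.0038), np.float64(0.0484), 0], [np.float64(-0.0005), np.float64(0.0654), 0], [np.float64(0.0007), np.float64(0.0696), 0]]
```

Request:
apply_moves(dp=[[-0.0021, 0.0084, 0], [-0.0044, 0.0267, 0], [-0.0038, 0.0484, 0], [-0.0005, 0.0654, 0], [0.0007, 0.0696, 0]], spin=[0, 0, 0, 0, 0])

```text
clock: 6.85
position: [0.6069, -0.0692, 0.0652]
eef_rot: [2.215, 2.222, 0.005]
force: [-1.9, -2.4, 2.9]
width: 0.0116
gripper_force: 60.8
```

Request:
apply_moves(dp=[[0, 0, 0], [0, 0, 0], [0, 0, 0], [0, 0, 0], [0, 0, 0]], spin=[0, 0, 0, 0, 0])

```text
clock: 7.27
position: [0.6026, -0.0707, 0.0651]
eef_rot: [2.222, 2.219, 0.0]
force: [-0.6, -3.9, 4.3]
width: 0.0113
gripper_force: 61.1
```

Request:
apply_moves(dp=[[0, 0, 0], [0, 0, 0], [0, 0, -0.035], [0, 0, -0.07], [-0.0, -0.0, -0.11]], spin=[0, 0, 0, 0, 0], gripper=0.5)

```text
clock: 7.68
position: [0.6005, -0.067, 0.1735]
eef_rot: [-2.216, -2.219, 0.004]
force: [0.8, -0.0, -0.3]
width: 0.0426
gripper_force: 0.0
```

```bash
python3 -c "
from look import *;look('w4')"
```

```text
7.6833 [ 0.6005 -0.067   0.1735]
[243.  97.] 59452 0.0919 [ 0.434 -0.09 ] [0.711 0.098] [0.5725 0.0487 0.024 ]
[ 48. 113.] 198 0.0408 [0.398 0.005] [0.411 0.017] [0.4054 0.0106 0.0044]
[ 60. 138.] 193 0.0408 [ 0.405 -0.017] [ 0.418 -0.005] [ 0.4115 -0.0107  0.0045]
[407. 162.] 193 0.0458 [ 0.717 -0.038] [ 0.729 -0.026] [ 0.7227 -0.0317  0.0044]
[238. 346.] 69 0.0411 [ 0.549 -0.234] [ 0.575 -0.23 ] [ 0.5595 -0.2645  0.034 ]
[398. 375.] 516 0.0903 [ 0.722 -0.259] [ 0.727 -0.22 ] [ 0.2261 -0.2333  0.4999]
[154. 385.] 817 0.0636 [ 0.448 -0.286] [ 0.488 -0.243] [ 0.4611 -0.2591  0.0241]
stud [ 51. 113.] 264 [0.3976 0.0112 0.0335] 0.1705 -166.7
stud [ 63. 138.] 273 [ 0.404  -0.0098  0.0333] 0.1705 -159.3
stud [406. 162.] 213 [ 0.7146 -0.0307  0.0336] 0.1716 -28.3
pointer_tip [387. 146.] 0.62 [ 0.6982 -0.0166  0.022 ] 0.1505 -26.5
load_mark [385. 151.] 0.85 [ 0.6974 -0.0217  0.022 ] 0.1521 -28.3
work_mark [ 86. 120.] 0.63 [0.4222 0.0061 0.022 ] 0.1481 -162.6
```

```bash
sed -i 's/def clusters(n,dep,zlo=.035,zhi=.11,box=None):/def clusters(n,dep,zlo=.035,zhi=.11,box=None,c_=None):/; s/X=cloud(n,dep); ok/X=cloud(n,dep,c_); ok/' m.py; sed -i "s/clusters('wrist',d,zlo,zhi,box)/clusters('wrist',d,zlo,zhi,box,c)/" look.py
python3 -c "
from look import *;look('w5')"
```

```text
7.8833 [ 0.6028 -0.0676  0.1753]
[225.  49.] 8619 0.0844 [0.53  0.017] [0.599 0.081] [0.5651 0.0503 0.0236]
[383.   8.] 364 0.0723 [0.675 0.083] [0.686 0.093] [0.6824 0.0909 0.0077]
[ 80. 112.] 863 0.0809 [0.438 0.003] [0.453 0.018] [0.4464 0.0106 0.0048]
[281. 209.] 396 0.0809 [ 0.597 -0.075] [ 0.611 -0.061] [ 0.6036 -0.0676  0.0047]
[439. 352.] 22 0.0838 [ 0.747 -0.201] [ 0.75  -0.199] [-0.3265  1.5677  2.0691]
[396. 372.] 395 0.0784 [ 0.717 -0.257] [ 0.72  -0.219] [-0.2698 -0.2379  0.9887]
[152. 388.] 616 0.0568 [ 0.442 -0.285] [ 0.48  -0.245] [ 0.4533 -0.2582  0.0244]
stud [ 47. 113.] 272 [0.3975 0.0112 0.0335] 0.1706 -166.7
stud [ 59. 137.] 278 [ 0.404  -0.0098  0.0334] 0.1705 -159.3
stud [401. 161.] 205 [ 0.7146 -0.0309  0.0336] 0.1717 -28.3
pointer_tip [382. 145.] 0.8 [ 0.6984 -0.017   0.022 ] 0.1508 -26.6
load_mark [381. 149.] 0.77 [ 0.6976 -0.0206  0.022 ] 0.1518 -27.9
work_mark [ 79. 120.] 0.73 [0.4192 0.0055 0.022 ] 0.1512 -162.7
```

Request:
apply_moves(dp=[[0, 0.001, 0.04], [0, 0.001, 0.08], [0, 0.001, 0.11], [0, 0.001, 0.11], [0, 0.001, 0.11]], spin=[0, 0, 0, 0, 0])

```text
clock: 8.5
position: [0.6013, -0.0689, 0.0619]
eef_rot: [-2.218, -2.218, 0.006]
force: [0.5, -0.4, 1.2]
width: 0.0427
gripper_force: 0.0
```

Request:
apply_moves(dp=[[0, 0, 0], [0, 0, 0], [0, 0, 0], [0, -0.002, 0], [-0.001, -0.005, 0]], spin=[0, 0, 0, 0, 0], gripper=0.0)

```text
clock: 8.92
position: [0.6014, -0.0703, 0.0663]
eef_rot: [2.219, 2.217, 0.007]
force: [2.3, 0.8, 5.5]
width: 0.0119
gripper_force: 59.1
```

Request:
apply_moves(dp=[[0, 0, 0], [0, 0, 0], [0, 0, 0], [0, 0, 0], [0, 0, 0]], spin=[0, 0, 0, 0, 0])

```text
clock: 9.33
position: [0.6004, -0.0706, 0.0663]
eef_rot: [2.221, 2.217, 0.005]
force: [0.1, -0.2, 6.8]
width: 0.0116
gripper_force: 59.3
```

Request:
apply_moves(dp=[[0, 0, 0], [0, 0, 0], [0, 0, -0.035], [0, 0, -0.07], [0, 0, -0.11]], spin=[0, 0, 0, 0, 0], gripper=0.5)

```text
clock: 9.75
position: [0.596, -0.07, 0.1736]
eef_rot: [-2.218, -2.219, 0.006]
force: [0.9, 0.5, -0.1]
width: 0.0429
gripper_force: 0.0
```

```bash
python3 -c "
from look import *;look('w6')"
```

```text
9.75 [ 0.596  -0.07    0.1736]
[236.  47.] 8492 0.0844 [0.53  0.017] [0.599 0.078] [0.565  0.0492 0.0232]
[394.   7.] 332 0.0688 [0.676 0.081] [0.69  0.091] [0.6829 0.0875 0.0065]
[ 87. 106.] 859 0.0809 [0.438 0.006] [0.452 0.02 ] [0.4456 0.0127 0.0048]
[287. 207.] 399 0.081 [ 0.594 -0.076] [ 0.608 -0.062] [ 0.6015 -0.0683  0.0047]
[444. 353.] 160 0.0921 [ 0.737 -0.201] [ 0.748 -0.199] [ 0.7386 -0.2274  0.0279]
[156. 384.] 714 0.0567 [ 0.439 -0.285] [ 0.48  -0.241] [ 0.4538 -0.2587  0.0239]
[402. 379.] 585 0.0813 [ 0.714 -0.278] [ 0.72  -0.229] [ 1.1383 -0.2401  0.4193]
stud [ 55. 110.] 282 [0.3975 0.011  0.0335] 0.1706 -166.6
stud [ 67. 134.] 267 [ 0.4039 -0.0098  0.0333] 0.1706 -159.3
stud [411. 158.] 219 [ 0.7144 -0.0307  0.0337] 0.1713 -28.3
pointer_tip [390. 144.] 0.63 [ 0.697  -0.0183  0.022 ] 0.1502 -27.3
load_mark [390. 145.] 0.89 [ 0.697  -0.0198  0.022 ] 0.1509 -27.8
work_mark [ 89. 113.] 0.94 [0.4213 0.0088 0.022 ] 0.1482 -163.7
work_mark [200. 156.] 0.25 [ 0.5201 -0.0298  0.022 ] 0.0913 -118.4
```

Request:
apply_moves(dp=[[0.03, -0.01, 0], [0.065, -0.02, 0], [0.1, -0.03, 0.0], [0.12, -0.032, 0.015], [0.12, -0.032, 0.04]], spin=[0, 0, 0, 0, 0], gripper=1.0)

```text
clock: 10.37
position: [0.5656, 0.0571, 0.1341]
eef_rot: [-2.209, -2.23, -0.006]
force: [0.3, -0.1, -0.3]
width: 0.0854
gripper_force: 0.0
```

Request:
apply_moves(dp=[[0, 0, 0.02], [0, 0, 0.045], [0, 0, 0.06], [0, 0, 0.069], [0, 0, 0.069]], spin=[0, 0, 0, 0, 0])

```text
clock: 10.78
position: [0.5592, 0.0534, 0.0665]
eef_rot: [-2.21, -2.212, 0.016]
force: [-7.1, 3.8, 17.2]
width: 0.0853
gripper_force: 9.6
```

Request:
apply_moves(dp=[[0, 0, 0], [0, 0, 0], [0, 0, 0], [0, 0, 0], [0, 0, 0]], spin=[0, 0, 0, 0, 0], gripper=0.4)

```text
clock: 11.2
position: [0.5656, 0.0492, 0.0642]
eef_rot: [-2.221, -2.22, 0.003]
force: [-1.6, 1.3, -1.3]
width: 0.0345
gripper_force: 1.0
```

Request:
apply_moves(dp=[[0, 0, -0.02], [0, 0, -0.06], [0, 0, -0.1], [0, 0, -0.13], [0, 0, -0.13]], spin=[0, 0, 0, 0, 0], gripper=1.0)

```text
clock: 11.62
position: [0.5706, 0.0494, 0.2008]
eef_rot: [2.218, 2.215, 0.013]
force: [0.2, 0.3, 0.1]
width: 0.0853
gripper_force: 0.0
```

```bash
python3 - <<'E'
from look import *
look('w7'); p,d=snapshot('scene'); cv2.imwrite('pics/scene7.png',p)
for o in clusters('scene',d,.025,.11,(.38,.72,-.22,.3)): print('scene',*o)
a=cv2.imread('pics/w7.png'); b=cv2.resize(p[110:320,130:410],(560,420))
cv2.imwrite('pics/c7.png',cv2.resize(np.hstack([a,b]),(800,300)))
E
```

```text
11.6167 [0.5706 0.0494 0.2008]
[161.  12.] 733 0.0876 [0.473 0.194] [0.486 0.218] [0.477  0.1996 0.0033]
[170.  96.] 495 0.081 [0.472 0.135] [0.486 0.149] [0.4793 0.1416 0.0047]
[377. 103.] 456 0.081 [0.648 0.129] [0.662 0.143] [0.6547 0.1355 0.0047]
[235. 279.] 4223 0.0985 [ 0.487 -0.063] [0.565 0.013] [ 0.5246 -0.0254  0.0149]
[192. 272.] 51 0.0514 [ 0.475 -0.038] [ 0.48  -0.029] [16.7328  1.6936 16.3452]
[356. 287.] 448 0.0809 [ 0.642 -0.047] [ 0.655 -0.033] [ 0.6488 -0.04    0.0048]
stud [115. 229.] 178 [0.3974 0.012  0.0334] 0.1705 -167.0
stud [124. 247.] 175 [ 0.4038 -0.009   0.0333] 0.1704 -159.6
stud [409. 264.] 158 [ 0.7147 -0.0301  0.0336] 0.1713 -28.1
pointer_tip [271.  32.] 0.7 [0.5639 0.2012 0.022 ] 0.1507 89.8
pointer_tip [270. 273.] 0.43 [ 0.5607 -0.0452  0.022 ] 0.0957 -91.7
load_mark [392. 253.] 0.65 [ 0.6982 -0.0212  0.022 ] 0.1526 -28.0
work_mark [141. 231.] 0.73 [0.4208 0.0066 0.022 ] 0.1493 -162.9
scene [204. 178.] 582 0.0914 [0.425 0.188] [0.645 0.3  ] [0.5081 0.2242 0.0376]
scene [253. 206.] 2868 0.0914 [ 0.421 -0.093] [0.701 0.195] [ 0.5097 -0.0469  0.0171]
scene [340. 211.] 77 0.1044 [ 0.714 -0.22 ] [ 0.72 -0.2 ] [ 0.7479 -0.2134  0.0306]
```

View pics/c7.png

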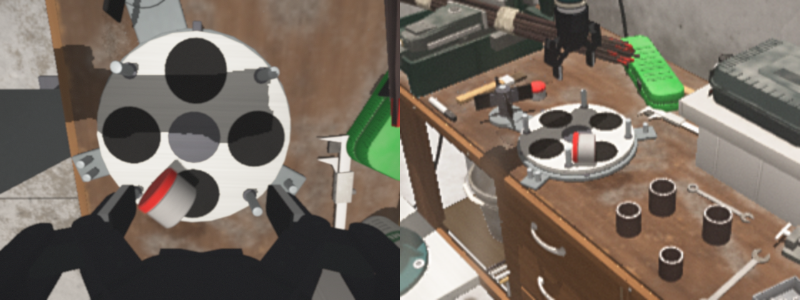

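```bash
python3 - <<'E'
from m import *
c=cam('wrist'); p,d=snapshot('wrist'); X=cloud('wrist',d,c)
ok=(d>0)&(X[...,0]>.45)&(X[...,0]<.62)&(X[...,1]>-.09)&(X[...,1]<.04)&(X[...,2]>.04)&(X[...,2]<.103)
k,l,s,cc=cv2.connectedComponentsWithStats(ok.astype(np.uint8)); i=1+np.argmax(s[1:,4]); m=l==i
P=X[m]; print(len(P),s[i],P.min(0),P.max(0))
T=P[P[:,2]>.0945]; q=T[:,:2].mean(0); u,sv,vt=np.linalg.svd(T[:,:2]-q); print('ridge',q,sv,vt[0],np.degrees(np.arctan2(vt[0][1],vt[0][0])))
a=vt[0]; t=(T[:,:2]-q)@a; print('extent',t.min(),t.max())
b=p[m].astype(int); red=b[:,2]>b[:,1]+60; print('red',red.sum(),P[red].mean(0),P[red].min(0),P[red].max(0))
t=(P[:,:2]-q)@a; n=(P[:,:2]-q)@[-a[1],a[0]]; print('t',np.percentile(t,[1,99]),'n',np.percentile(n,[1,99]))
E
```

```text
4416 [ 184  254   82   86 4416] [ 0.46984093 -0.07859223  0.0400197 ] [ 0.54988796 -0.00341689  0.10053249]
ridge [ 0.50973974 -0.04147158] [0.51428639 0.27946297] [ 0.70553958 -0.70867052] -45.126847695533925
extent -0.021794069225580665 0.028134653552233452
red 1458 [ 0.50212937 -0.02312174  0.08303317] [ 0.47736722 -0.05276641  0.04058304] [ 0.52287649 -0.00341689  0.10053249]
t [-0.03190166  0.02699629] n [-0.02458174  0.03229962]
```

```bash
cat > tin.py <<'E'
from m import *
def tin():
    c=cam('wrist'); s=state(); print(s['clock'],s['position'].round(4)); p,d=snapshot('wrist'); X=cloud('wrist',d,c)
    for o in clusters('wrist',d,.036,.11,(.4,.72,-.12,.2),c): print(*o)
    ok=(d>0)&(X[...,0]>.4)&(X[...,0]<.66)&(X[...,1]>-.12)&(X[...,1]<.14)&(X[...,2]>.04)&(X[...,2]<.103)
    k,l,s,cc=cv2.connectedComponentsWithStats(ok.astype(np.uint8)); i=1+np.argmax(s[1:,4]); m=l==i; P=X[m]
    T=P[P[:,2]>.0945]; q=T[:,:2].mean(0); u,sv,vt=np.linalg.svd(T[:,:2]-q); a=vt[0]
    b=p[m].astype(int); red=b[:,2]>b[:,1]+60; r=P[red].mean(0)
    if (r[:2]-q)@a<0: a=-a
    t=(T[:,:2]-q)@a; print('ridge mid',(q+a*(t.min()+t.max())/2).round(4),'ext',t.min().round(4),t.max().round(4),'lid dir deg',np.degrees(np.arctan2(a[1],a[0])).round(1),'lid centre',r.round(4),'n',sv)
    return p
if __name__=='__main__': cv2.imwrite('pics/tin%d.png'%(state()['clock']*100),tin())
E
python3 tin.py
```

```text
11.9167 [0.5651 0.0494 0.1934]
[164.  15.] 322 0.0875 [0.473 0.194] [0.48 0.2 ] [0.4764 0.1974 0.0022]
[177.  95.] 516 0.0811 [0.473 0.135] [0.486 0.148] [0.4793 0.1415 0.0047]
[389. 103.] 505 0.0812 [0.648 0.129] [0.662 0.142] [0.6546 0.1355 0.0047]
[223. 299.] 4419 0.0985 [ 0.469 -0.079] [ 0.548 -0.006] [ 0.5063 -0.0449  0.015 ]
[364. 290.] 421 0.0809 [ 0.642 -0.047] [ 0.655 -0.033] [ 0.6477 -0.0404  0.0043]
ridge mid [ 0.5096 -0.0462] ext -0.0281 0.0217 lid dir deg 135.0 lid centre [ 0.5002 -0.0253  0.0834] n [0.52201502 0.28614863]
```

Request:
apply_moves(dp=[[-0.025, -0.013, 0], [-0.05, -0.026, 0.01], [-0.075, -0.039, 0.02], [-0.099, -0.052, 0.03], [-0.099, -0.052, 0.04]], spin=[-0.12, -0.24, -0.36, -0.48, -0.6], gripper=1.0)

```text
clock: 12.38
position: [0.5098, -0.0553, 0.1535]
eef_rot: [-1.466, -2.774, 0.01]
force: [0.6, -1.0, -0.6]
width: 0.0854
gripper_force: 0.0
```

Request:
apply_moves(dp=[[0, 0, 0], [0, 0, 0], [0, 0, 0], [0, 0, 0], [0, 0, 0]], spin=[-0.1, -0.185, -0.185, -0.185, -0.185])

```text
clock: 12.8
position: [0.5143, -0.0491, 0.1548]
eef_rot: [-1.205, -2.9, 0.0]
force: [0.2, 0.3, 0.4]
width: 0.0853
gripper_force: 0.0
```

```bash
python3 tin.py; ls -t pics|head -1; python3 -c "
from h import *
M=R.from_rotvec(state()['eef_rot']).as_matrix();print(M.round(3))"
```

```text
12.8 [ 0.5143 -0.0491  0.1548]
[430.   1.] 40 0.0422 [0.478 0.134] [0.485 0.14 ] [ 28.8906 -37.1727  46.8938]
[251. 209.] 7238 0.0986 [ 0.456 -0.099] [ 0.534 -0.02 ] [ 0.493  -0.0591  0.0147]
[554. 170.] 193 0.0485 [0.648 0.128] [0.659 0.14 ] [0.6548 0.1355 0.0063]
ridge mid [ 0.496  -0.0618] ext -0.0289 0.0212 lid dir deg 138.8 lid centre [ 0.48   -0.0473  0.0849] n [0.71167246 0.39855818]
tin1280.png
[[-0.706  0.708 -0.001]
 [ 0.708  0.706 -0.   ]
 [ 0.    -0.    -1.   ]]
```

Request:
apply_moves(dp=[[0.004, -0.034, 0.01], [0.004, -0.035, 0.045], [0.004, -0.035, 0.078], [0.004, -0.035, 0.084], [0.004, -0.035, 0.084]], spin=[0, 0, 0, 0, 0])

```text
clock: 13.27
position: [0.4861, -0.0705, 0.0699]
eef_rot: [-1.201, -2.899, 0.002]
force: [0.4, 0.9, -0.4]
width: 0.0858
gripper_force: 0.0
```

Request:
apply_moves(dp=[[0, 0, 0], [0, 0, 0], [0, 0, 0], [0, 0, 0], [0, 0, 0]], spin=[0, 0, 0, 0, 0], gripper=0.5)

```text
clock: 13.68
position: [0.4936, -0.0689, 0.0751]
eef_rot: [1.195, 2.892, 0.011]
force: [2.6, 4.3, 9.2]
width: 0.0572
gripper_force: 59.1
```

Request:
apply_moves(dp=[[0, 0, -0.01], [0, 0, -0.03], [0, 0, -0.055], [0, 0, -0.07], [0, 0, -0.07]], spin=[0, 0, 0, 0, 0])

```text
clock: 14.1
position: [0.4887, -0.0716, 0.1455]
eef_rot: [1.201, 2.896, 0.002]
force: [1.0, -0.8, -1.4]
width: 0.0569
gripper_force: 59.8
```

```bash
python3 - <<'E'
from h import *
s=state(); print(s['width'],s['gripper_force'],s['force'])
a,d=snapshot('wrist'); b,_=snapshot('scene'); e,_=snapshot('side')
b=cv2.resize(b[150:290,170:357],(560,420)); e=cv2.resize(e[150:300,180:380],(560,420))
cv2.imwrite('pics/c8.png',cv2.resize(np.vstack([np.hstack([a,b]),np.hstack([e,e*0])]),(800,600)))
E
```

```text
0.05694040062879421 59.82599437236786 [ 1.03225216 -0.76147136 -1.41789429]
```

View pics/c8.png

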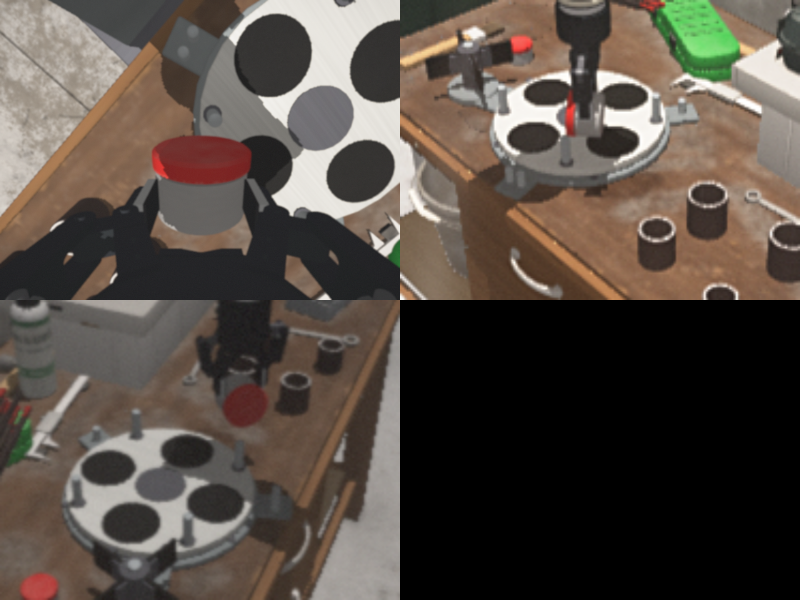

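```bash
cat > held.py <<'E'
from m import *
def held(save=None):
    s=state(); c=cam('wrist'); p,d=snapshot('wrist'); X=cloud('wrist',d,c); M=R.from_rotvec(s['eef_rot']).as_matrix()
    Y=(X-s['position'])@M   # tool frame
    ok=(d>0)&(abs(Y[...,0])<.06)&(abs(Y[...,1])<.027)&(Y[...,2]<.075)&(Y[...,2]>-.03)
    b=p.astype(int); red=ok&(b[...,2]>b[...,1]+50); gr=ok&~red&(b.max(-1)>60)&(b.max(-1)-b.min(-1)<25)
    print(s['clock'],s['position'].round(4),s['width'].round(4),s['gripper_force'].round(1))
    for n,m in (('red',red),('grey',gr)):
        P=Y[m]; 
        if len(P)>20:
            Q=P[abs(P[:,1])<.004]; print(n,len(P)); 
            for z0 in np.arange(-.03,.075,.01):
                q=Q[(Q[:,2]>z0)&(Q[:,2]<z0+.01)]
                if len(q): print('  z %.3f x %.4f..%.4f zmean %.4f'%(z0,q[:,0].min(),q[:,0].max(),q[:,2].mean()))
    if save: cv2.imwrite(save,p)
if __name__=='__main__': held()
E
python3 held.py
```

```text
Traceback (most recent call last):
  File "held.py", line 16, in <module>
    if __name__=='__main__': held()
                             ~~~~^^
  File "held.py", line 7, in held
    print(s['clock'],s['position'].round(4),s['width'].round(4),s['gripper_force'].round(1))
                                            ^^^^^^^^^^^^^^^^
AttributeError: 'float' object has no attribute 'round'
```

```bash
sed -i "s/s\['width'\].round(4),s\['gripper_force'\].round(1)/s['width'],s['gripper_force']/" held.py; python3 held.py
```

```text
14.3 [ 0.4859 -0.0712  0.141 ] 0.05719718456403254 59.82282757759094
red 7075
  z -0.030 x 0.0153..0.0279 zmean -0.0232
  z -0.020 x 0.0269..0.0283 zmean -0.0153
  z -0.010 x 0.0274..0.0288 zmean -0.0053
  z 0.000 x 0.0279..0.0293 zmean 0.0048
  z 0.010 x 0.0286..0.0296 zmean 0.0147
  z 0.020 x 0.0290..0.0300 zmean 0.0248
  z 0.030 x 0.0295..0.0305 zmean 0.0348
  z 0.040 x 0.0299..0.0306 zmean 0.0412
grey 8019
  z -0.030 x -0.0203..0.0147 zmean -0.0210
  z -0.020 x -0.0218..0.0136 zmean -0.0196
```

Request:
apply_moves(dp=[[-0.01, 0.011, -0.008], [-0.032, 0.036, -0.012], [-0.056, 0.063, -0.012], [-0.08, 0.09, -0.012], [-0.102, 0.115, -0.012]], spin=[0, 0, 0, 0, 0])

```text
clock: 14.77
position: [0.6414, -0.0618, 0.1519]
eef_rot: [-1.202, -2.9, 0.001]
force: [0.8, -0.5, -1.8]
width: 0.0566
gripper_force: 59.8
```

Request:
apply_moves(dp=[[-0.015, 0.016, 0], [-0.02, 0.022, 0.0], [-0.02, 0.022, 0.01], [-0.02, 0.022, 0.02], [-0.02, 0.022, 0.022]], spin=[0, 0, 0, 0, 0])

```text
clock: 15.18
position: [0.6655, -0.0608, 0.1276]
eef_rot: [-1.2, -2.895, 0.006]
force: [-0.3, -0.7, -3.1]
width: 0.0568
gripper_force: 59.8
```

```bash
python3 held.py; python3 - <<'E'
from m import *
s=state();c=cam('wrist');p,d=snapshot('wrist')
for o in clusters('wrist',d,.036,.085,(.4,.75,-.12,.25),c): print(*o)
E
```

```text
15.1833 [ 0.6655 -0.0608  0.1276] 0.05678847279774387 59.758450984954834
red 6997
  z -0.030 x 0.0155..0.0279 zmean -0.0231
  z -0.020 x 0.0271..0.0283 zmean -0.0152
  z -0.010 x 0.0274..0.0288 zmean -0.0053
  z 0.000 x 0.0279..0.0292 zmean 0.0049
  z 0.010 x 0.0285..0.0297 zmean 0.0150
  z 0.020 x 0.0291..0.0300 zmean 0.0249
  z 0.030 x 0.0295..0.0304 zmean 0.0349
grey 7861
  z -0.030 x -0.0202..0.0144 zmean -0.0210
  z -0.020 x -0.0222..0.0079 zmean -0.0196
  z 0.040 x 0.0293..0.0324 zmean 0.0481
  z 0.050 x 0.0298..0.0324 zmean 0.0549
  z 0.060 x 0.0292..0.0324 zmean 0.0654
  z 0.070 x 0.0304..0.0322 zmean 0.0727
[485.   6.] 387 0.0606 [0.65  0.127] [0.663 0.134] [ 10.2638 -14.0608  17.1345]
[282. 182.] 269 0.0807 [ 0.641 -0.045] [ 0.652 -0.035] [-78.4569  78.5626 111.513 ]
```

Request:
apply_moves(dp=[[0, 0, 0.004], [-0.006, 0, 0.008], [-0.0115, 0, 0.013], [-0.016, 0, 0.019], [-0.019, 0, 0.0255]], spin=[0, 0, 0, 0, 0])

```text
clock: 15.7
position: [0.6963, -0.0822, 0.1127]
eef_rot: [1.196, 2.873, 0.004]
force: [10.5, -11.0, 9.1]
width: 0.0433
gripper_force: 10.5
```

```bash
python3 held.py
```

```text
15.7 [ 0.6963 -0.0822  0.1127] 0.04326640654697028 10.49086108803749
red 12748
  z -0.030 x 0.0141..0.0187 zmean -0.0205
  z -0.020 x 0.0083..0.0278 zmean -0.0159
  z -0.010 x 0.0257..0.0368 zmean -0.0052
  z 0.000 x 0.0351..0.0463 zmean 0.0049
  z 0.010 x 0.0443..0.0551 zmean 0.0148
  z 0.020 x 0.0530..0.0598 zmean 0.0229
grey 2399
  z -0.020 x 0.0052..0.0077 zmean -0.0130
  z -0.010 x -0.0053..0.0054 zmean -0.0051
  z 0.000 x -0.0161..-0.0050 zmean 0.0047
  z 0.010 x -0.0182..-0.0156 zmean 0.0111
```

```bash
python3 - <<'E'
from h import *
s=state(); print(s['width'],s['gripper_force'],s['force'],s['position'])
a,d=snapshot('wrist'); b,_=snapshot('scene'); e,_=snapshot('side')
b=cv2.resize(b[150:255,220:360],(560,420),interpolation=cv2.INTER_CUBIC); e=cv2.resize(e[150:255,170:310],(560,420),interpolation=cv2.INTER_CUBIC)
cv2.imwrite('pics/c9.png',cv2.resize(np.vstack([np.hstack([a,b]),np.hstack([e,e*0])]),(800,600)))
E
```

```text
0.043471097066426885 10.329465866088867 [ 10.64566389 -11.39187139   7.21733771] [ 0.69612417 -0.08357965  0.11112562]
```

View pics/c9.png

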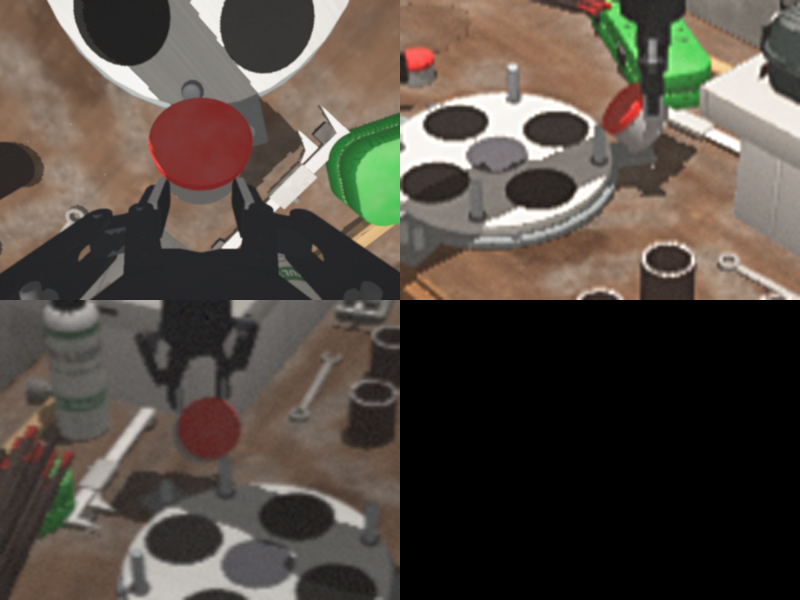

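Request:
apply_moves(dp=[[-0.003, 0, 0.005], [-0.004, 0, 0.012], [-0.004, 0, 0.02], [-0.004, 0, 0.027], [-0.004, 0, 0.034]], spin=[0, 0, 0, 0, 0])

```text
clock: 16.32
position: [0.7033, -0.0919, 0.0789]
eef_rot: [1.196, 2.862, -0.001]
force: [17.3, -18.0, 4.0]
width: 0.0431
gripper_force: 16.0
```

```bash
python3 held.py
```

```text
16.3167 [ 0.7033 -0.0919  0.0789] 0.04308759685752546 15.968047454953194
red 16104
  z -0.030 x 0.0039..0.0177 zmean -0.0206
  z -0.020 x 0.0028..0.0597 zmean -0.0153
  z -0.010 x 0.0555..0.0600 zmean -0.0097
grey 461
```

Request:
apply_moves(dp=[[0, 0, 0.004], [0, -0.006, 0.008], [0.001, -0.014, 0.008], [0.002, -0.022, 0.008], [0.003, -0.0305, 0.008]], spin=[0, 0.035, 0.08, 0.125, 0.175])

```text
clock: 16.78
position: [0.6774, -0.1144, 0.07]
eef_rot: [1.447, 2.746, -0.004]
force: [13.8, -21.6, 3.0]
width: 0.043
gripper_force: 15.6
```

```bash
python3 held.py;  python3 - <<'E'
from h import *
s=state(); print(s['width'],s['gripper_force'],s['force'],s['position'])
a,d=snapshot('wrist'); b,_=snapshot('scene'); e,_=snapshot('side')
b=cv2.resize(b[150:255,220:360],(560,420),interpolation=cv2.INTER_CUBIC); e=cv2.resize(e[150:255,170:310],(560,420),interpolation=cv2.INTER_CUBIC)
cv2.imwrite('pics/c10.png',cv2.resize(np.vstack([np.hstack([a,b]),np.hstack([e,e*0])]),(800,600)))
E
```

```text
16.7833 [ 0.6774 -0.1144  0.07  ] 0.042993383511069634 15.593948420137167
red 16591
  z -0.030 x 0.0039..0.0457 zmean -0.0204
  z -0.020 x 0.0016..0.0599 zmean -0.0186
grey 409
0.0426035485662531 14.529346888884902 [  9.92463368 -23.56656303   1.78615765] [ 0.6743771  -0.11626918  0.06963272]
```

View pics/c10.png

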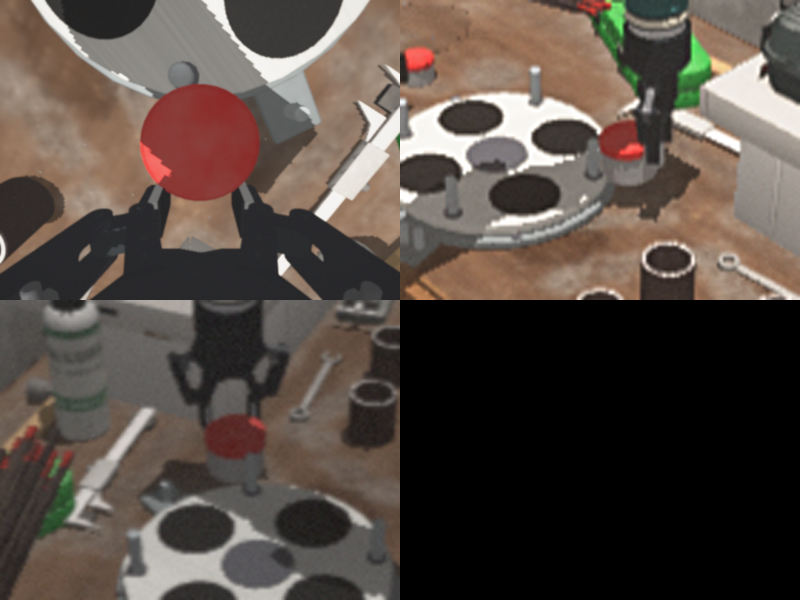

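Request:
apply_moves(dp=[[0, 0, 0.003], [0, 0, 0.006], [0, 0, 0.009], [0, 0, 0.01], [0, 0, 0.01]], spin=[0, 0, 0, 0, 0])

```text
clock: 17.4
position: [0.6742, -0.1108, 0.0589]
eef_rot: [1.447, 2.755, -0.003]
force: [10.9, -16.8, 3.9]
width: 0.0425
gripper_force: 13.0
```

```bash
python3 held.py; python3 -c "
from h import *
s=state();print(s['force'])"
```

```text
17.4 [ 0.6742 -0.1108  0.0589] 0.042474459629371415 12.998339384794235
red 16805
  z -0.030 x 0.0044..0.0599 zmean -0.0216
  z -0.020 x 0.0026..0.0461 zmean -0.0195
grey 396
[ 10.45481352 -16.84422433   2.83385272]
```

Request:
apply_moves(dp=[[0, 0, 0], [0, 0, 0], [0, 0, 0], [0, 0, 0], [0, 0, 0]], spin=[0, 0, 0, 0, 0], gripper=1.0)

```text
clock: 17.87
position: [0.6618, -0.095, 0.0533]
eef_rot: [-1.449, -2.785, -0.0]
force: [-0.7, -0.3, -0.1]
width: 0.0854
gripper_force: 0.0
```

```bash
python3 held.py
```

```text
17.8667 [ 0.6618 -0.095   0.0533] 0.08541703716932743 0.0
red 1682
  z -0.020 x -0.0360..-0.0285 zmean -0.0161
grey 18427
  z -0.020 x -0.0258..0.0062 zmean -0.0134
  z -0.010 x 0.0045..0.0061 zmean -0.0056
  z 0.000 x 0.0037..0.0050 zmean 0.0045
  z 0.010 x 0.0027..0.0042 zmean 0.0146
  z 0.020 x 0.0018..0.0600 zmean 0.0235
  z 0.030 x 0.0009..0.0023 zmean 0.0348
  z 0.040 x -0.0002..0.0331 zmean 0.0429
  z 0.050 x -0.0011..0.0261 zmean 0.0538
```

Request:
apply_moves(dp=[[-0.007, 0, 0.004], [-0.014, 0, 0.009], [-0.014, 0, 0.0135], [-0.014, 0, 0.0135], [-0.014, 0, 0.0135]], spin=[0, 0, 0, 0, 0])

```text
clock: 18.33
position: [0.6701, -0.108, 0.0394]
eef_rot: [-1.452, -2.784, 0.001]
force: [-0.2, -0.4, 0.9]
width: 0.0856
gripper_force: 0.0
```

Request:
apply_moves(dp=[[0, 0, 0], [0, 0, 0], [0, 0, 0], [0, 0, 0], [0, 0, 0]], spin=[0, 0, 0, 0, 0], gripper=0.3)

```text
clock: 18.75
position: [0.6707, -0.1076, 0.0414]
eef_rot: [1.451, 2.786, -0.0]
force: [-2.5, 0.2, 5.5]
width: 0.0603
gripper_force: 61.6
```

```bash
python3 held.py
```

```text
18.75 [ 0.6707 -0.1076  0.0414] 0.06025063619083257 61.555752754211426
red 2176
  z -0.030 x -0.0270..-0.0192 zmean -0.0268
grey 18994
  z -0.030 x -0.0195..0.0181 zmean -0.0247
  z -0.020 x 0.0170..0.0182 zmean -0.0153
  z -0.010 x 0.0165..0.0176 zmean -0.0051
  z 0.000 x 0.0161..0.0579 zmean 0.0052
  z 0.010 x 0.0159..0.0597 zmean 0.0123
  z 0.020 x 0.0153..0.0497 zmean 0.0277
  z 0.030 x 0.0151..0.0495 zmean 0.0328
  z 0.040 x 0.0143..0.0425 zmean 0.0419
```

Request:
apply_moves(dp=[[0, 0, -0.02], [0, 0, -0.05], [0, 0, -0.085], [0, 0, -0.11], [0, 0, -0.11]], spin=[0, 0, 0, 0, 0])

```text
clock: 19.22
position: [0.6746, -0.108, 0.1564]
eef_rot: [1.447, 2.777, 0.006]
force: [1.5, 0.0, -1.1]
width: 0.0599
gripper_force: 62.6
```

```bash
cat > pins.py <<'E'
from m import *
s=state();c=cam('wrist');p,d=snapshot('wrist')
print(s['clock'],s['position'].round(4),s['width'],s['gripper_force'],R.from_rotvec(s['eef_rot']).as_matrix()[:2,:2].round(3).tolist())
C=np.array([.5641,.0502])
for o in clusters('wrist',d,.045,.086,(.4,.75,-.12,.25),c):
    q=o[5][:2]-C if o[5] is not None else C*0
    print(*o[:3],o[5],np.hypot(*q).round(4),np.degrees(np.arctan2(q[1],q[0])).round(1))
E
python3 pins.py
```

```text
19.2167 [ 0.6746 -0.108   0.1564] 0.05985280828851642 62.5849449634552 [[-0.573, 0.82], [0.82, 0.573]]
[240. 119.] 408 0.0812 [ 0.6118 -0.0648  0.0047] 0.1245 -67.5
```

Request:
apply_moves(dp=[[0.012, -0.002, 0], [0.036, -0.007, 0], [0.062, -0.012, 0], [0.086, -0.016, 0], [0.1037, -0.0198, 0]], spin=[0.04, 0.09, 0.14, 0.19, 0.218])

```text
clock: 19.68
position: [0.5915, -0.0319, 0.1483]
eef_rot: [-1.744, -2.607, 0.003]
force: [-0.7, 0.6, -2.5]
width: 0.0595
gripper_force: 62.5
```

Request:
apply_moves(dp=[[0, 0, 0], [0, 0, 0.008], [0, 0, 0.016], [0, 0, 0.022], [0, 0, 0.022]], spin=[0, 0, 0, 0, 0])

```text
clock: 20.1
position: [0.5941, -0.0353, 0.1259]
eef_rot: [-1.747, -2.608, 0.004]
force: [-0.8, -0.9, -2.2]
width: 0.0594
gripper_force: 62.5
```

```bash
python3 pins.py; python3 held.py
```

```text
20.1 [ 0.5941 -0.0353  0.1259] 0.05940874793544453 62.514177560806274 [[-0.381, 0.925], [0.925, 0.381]]
[83. 86.] 1232 0.0808 [0.4492 0.0031 0.0048] 0.1242 -157.7
[494.  86.] 1295 0.081 [0.6784 0.0976 0.0047] 0.1237 22.5
20.15 [ 0.5945 -0.0352  0.1267] 0.05961457015680128 62.520761489868164
red 2088
  z -0.030 x -0.0270..-0.0192 zmean -0.0267
grey 12558
  z -0.030 x -0.0193..0.0184 zmean -0.0247
  z -0.020 x 0.0170..0.0182 zmean -0.0153
  z -0.010 x 0.0167..0.0178 zmean -0.0054
  z 0.000 x 0.0161..0.0174 zmean 0.0048
  z 0.010 x 0.0162..0.0169 zmean 0.0148
  z 0.020 x 0.0158..0.0167 zmean 0.0248
  z 0.030 x 0.0154..0.0164 zmean 0.0348
  z 0.040 x 0.0154..0.0154 zmean 0.0403
```

Request:
apply_moves(dp=[[0, 0.004, 0.003], [0.003, 0.004, 0.0055], [0.0058, 0.004, 0.008], [0.0085, 0.004, 0.0114], [0.0107, 0.004, 0.0144]], spin=[0, 0, 0, 0, 0])

```text
clock: 20.62
position: [0.5961, -0.0213, 0.1157]
eef_rot: [1.745, 2.61, 0.004]
force: [-4.9, 7.4, 17.4]
width: 0.059
gripper_force: 60.5
```

```bash
python3 held.py; python3 -c "
from h import *
print(state()['force'])"
```

```text
20.6167 [ 0.5961 -0.0213  0.1157] 0.05898200631235601 60.545180439949036
red 2111
  z -0.030 x -0.0243..-0.0165 zmean -0.0290
grey 11487
  z -0.030 x -0.0174..0.0203 zmean -0.0240
  z -0.020 x 0.0160..0.0202 zmean -0.0166
  z -0.010 x 0.0163..0.0181 zmean -0.0054
  z 0.000 x 0.0142..0.0163 zmean 0.0050
  z 0.010 x 0.0122..0.0143 zmean 0.0152
  z 0.020 x 0.0105..0.0122 zmean 0.0250
  z 0.030 x 0.0085..0.0105 zmean 0.0351
[-2.03045498  2.52247106  9.63900689]
```

Request:
apply_moves(dp=[[0.002, 0, 0.0035], [0.0037, 0, 0.007], [0.005, 0, 0.0105], [0.0061, 0, 0.0144], [0.0068, 0, 0.018]], spin=[0, 0, 0, 0, 0])

```text
clock: 21.08
position: [0.5874, 0.0008, 0.0969]
eef_rot: [-1.724, -2.605, -0.015]
force: [-10.3, 27.1, 11.8]
width: 0.0461
gripper_force: 56.6
```

```bash
python3 held.py; python3 pins.py
```

```text
21.0833 [0.5874 0.0008 0.0969] 0.046070314113024646 56.59382343292236
red 4397
  z -0.030 x -0.0278..-0.0075 zmean -0.0262
  z -0.020 x -0.0380..-0.0280 zmean -0.0152
  z -0.010 x -0.0488..-0.0384 zmean -0.0052
  z 0.000 x -0.0517..-0.0499 zmean 0.0012
grey 12952
  z -0.030 x -0.0085..-0.0067 zmean -0.0203
  z -0.020 x -0.0093..0.0025 zmean -0.0153
  z -0.010 x -0.0004..0.0116 zmean -0.0051
  z 0.000 x 0.0088..0.0158 zmean 0.0034
  z 0.060 x -0.0053..0.0600 zmean 0.0655
21.1333 [0.5854 0.0034 0.0958] 0.04030477762898191 52.78995394706726 [[-0.392, 0.92], [0.92, 0.393]]
[ 51. 155.] 1595 0.0807 [0.4495 0.0029 0.0048] 0.124 -157.6
[505. 159.] 1564 0.0808 [0.6781 0.0984 0.0048] 0.1238 22.9
[282. 243.] 360 0.0859 [ 0.5938 -0.0138  0.0319] 0.0706 -65.1
```

Request:
apply_moves(dp=[[0.001, 0, 0.003], [0.002, 0, 0.007], [0.003, 0, 0.011], [0.003, 0, 0.014], [0.003, 0, 0.016]], spin=[0, 0, 0, 0, 0], gripper=0.47)

```text
clock: 21.6
position: [0.5823, 0.0058, 0.078]
eef_rot: [-1.716, -2.602, -0.01]
force: [-11.3, 28.9, 1.8]
width: 0.0401
gripper_force: 26.5
```

```bash
python3 held.py; python3 -c "
from h import *
print(state()['force'])"
```

```text
21.6 [0.5823 0.0058 0.078 ] 0.04011648497701766 26.536520160734653
red 5258
  z -0.030 x -0.0308..-0.0032 zmean -0.0238
  z -0.020 x -0.0352..-0.0028 zmean -0.0186
grey 10635
  z -0.020 x -0.0049..-0.0018 zmean -0.0122
  z -0.010 x -0.0034..0.0016 zmean -0.0052
  z 0.000 x 0.0002..0.0048 zmean 0.0050
  z 0.010 x 0.0035..0.0071 zmean 0.0141
  z 0.040 x -0.0049..0.0597 zmean 0.0465
[-11.04966353  28.37508383   0.22743898]
```

Request:
apply_moves(dp=[[0, 0, 0.004], [0, 0, 0.008], [0, 0, 0.012], [0, 0, 0.0145], [0, 0, 0.0145]], spin=[0, 0, 0, 0, 0])

```text
clock: 22.07
position: [0.5812, 0.0069, 0.0629]
eef_rot: [-1.712, -2.602, -0.009]
force: [-11.6, 31.3, 0.8]
width: 0.0405
gripper_force: 18.6
```

```bash
python3 held.py; python3 -c "
from h import *
print(state()['force'])"
```

```text
22.0667 [0.5812 0.0069 0.0629] 0.040490833576342325 18.614280335605145
red 5514
  z -0.030 x -0.0295..-0.0018 zmean -0.0248
  z -0.020 x -0.0035..-0.0018 zmean -0.0175
grey 10673
  z -0.020 x -0.0042..-0.0030 zmean -0.0109
  z -0.010 x -0.0043..-0.0022 zmean -0.0051
  z 0.000 x -0.0035..-0.0016 zmean 0.0050
  z 0.010 x -0.0031..-0.0006 zmean 0.0148
  z 0.020 x -0.0020..0.0557 zmean 0.0281
  z 0.030 x -0.0063..0.0599 zmean 0.0317
[-11.67438196  30.42463779   0.14964483]
```

Request:
apply_moves(dp=[[0, 0, 0.003], [0, 0, 0.006], [0, 0, 0.006], [0, 0, 0.006], [0, 0, 0.006]], spin=[0, 0, 0, 0, 0])

```text
clock: 22.53
position: [0.5811, 0.007, 0.0573]
eef_rot: [-1.712, -2.602, -0.009]
force: [-11.2, 30.6, -0.6]
width: 0.0404
gripper_force: 19.4
```

Request:
apply_moves(dp=[[0.002, 0, 0], [0.005, 0, 0], [0.008, 0, 0], [0.008, 0, 0], [0.008, 0, 0]], spin=[0, 0, 0, 0, 0], gripper=1.0)

```text
clock: 22.95
position: [0.5883, -0.0075, 0.0597]
eef_rot: [1.747, 2.609, -0.001]
force: [0.3, 0.5, 0.3]
width: 0.0856
gripper_force: 0.0
```

```bash
python3 held.py; python3 -c "
from h import *
print(state()['force'])"
```

```text
22.95 [ 0.5883 -0.0075  0.0597] 0.08558988968233137 0.0
red 10375
  z -0.030 x -0.0327..0.0112 zmean -0.0206
  z -0.020 x -0.0336..0.0123 zmean -0.0184
  z -0.010 x 0.0108..0.0117 zmean -0.0094
grey 8240
  z -0.010 x 0.0092..0.0108 zmean -0.0021
  z 0.000 x 0.0091..0.0106 zmean 0.0049
  z 0.010 x 0.0092..0.0107 zmean 0.0147
  z 0.020 x 0.0094..0.0600 zmean 0.0273
  z 0.030 x 0.0090..0.0248 zmean 0.0303
[0.44605518 0.34490134 0.25710909]
```

Request:
apply_moves(dp=[[-0.008, 0, 0], [-0.016, 0, 0], [-0.0225, 0, 0], [-0.0225, 0, 0], [-0.0225, 0, 0]], spin=[0, 0, 0, 0, 0])

```text
clock: 23.42
position: [0.5967, -0.0286, 0.0594]
eef_rot: [1.749, 2.609, -0.0]
force: [-0.5, 0.7, -0.7]
width: 0.0854
gripper_force: 0.0
```

Request:
apply_moves(dp=[[0, 0, 0], [0, 0, 0], [0, 0, 0], [0, 0, 0], [0, 0, 0]], spin=[0, 0, 0, 0, 0], gripper=0.5)

```text
clock: 23.83
position: [0.597, -0.0266, 0.0601]
eef_rot: [1.745, 2.611, 0.001]
force: [0.4, -0.0, 6.0]
width: 0.0669
gripper_force: 66.6
```

Request:
apply_moves(dp=[[0, 0, -0.01], [0, 0, -0.03], [0, 0, -0.06], [0, 0, -0.09], [0, 0, -0.09]], spin=[0, 0, 0, 0, 0])

```text
clock: 24.25
position: [0.5997, -0.0267, 0.1548]
eef_rot: [1.742, 2.605, 0.009]
force: [1.3, 0.4, -1.5]
width: 0.0666
gripper_force: 67.8
```

```bash
python3 held.py; python3 -c "
from h import *
s=state();print(s['position'],R.from_rotvec(s['eef_rot']).as_matrix()[:2,:2].round(3).tolist(),s['q'].round(2))"
```

```text
24.25 [ 0.5997 -0.0267  0.1548] 0.06655722505356824 67.8142511844635
red 15643
  z -0.030 x -0.0325..0.0324 zmean -0.0204
  z -0.020 x -0.0334..0.0330 zmean -0.0191
  z -0.010 x 0.0322..0.0327 zmean -0.0091
grey 1106
  z -0.010 x 0.0308..0.0313 zmean -0.0005
  z 0.000 x 0.0306..0.0314 zmean 0.0049
  z 0.010 x 0.0305..0.0315 zmean 0.0149
  z 0.020 x 0.0306..0.0315 zmean 0.0237
[ 0.59844036 -0.02669325  0.15256953] [[-0.382, 0.924], [0.924, 0.382]] [-0.01  0.54 -0.03  1.97  0.02  0.63  0.34]
```

Request:
apply_moves(dp=[[-0.008, -0.014, 0], [-0.025, -0.046, 0], [-0.044, -0.08, 0], [-0.063, -0.113, 0], [-0.0765, -0.1377, 0.0]], spin=[0.08, 0.16, 0.24, 0.32, 0.393])

```text
clock: 24.72
position: [0.4942, -0.1524, 0.1482]
eef_rot: [-2.227, -2.212, 0.006]
force: [-1.1, -0.4, -2.1]
width: 0.067
gripper_force: 67.7
```

Request:
apply_moves(dp=[[0, 0, 0.02], [0, 0, 0.05], [0, 0, 0.08], [0, 0, 0.105], [0, 0, 0.115]], spin=[0, 0, 0, 0, 0])

```text
clock: 25.13
position: [0.4952, -0.1493, 0.0308]
eef_rot: [-2.217, -2.216, 0.006]
force: [-0.1, 1.2, -1.9]
width: 0.067
gripper_force: 67.9
```

Request:
apply_moves(dp=[[0, 0, 0.003], [0, 0, 0.005], [0, 0, 0.005], [0, 0, 0.005], [0, 0, 0.005]], spin=[0, 0, 0, 0, 0])

```text
clock: 25.55
position: [0.4959, -0.1497, 0.0298]
eef_rot: [-2.22, -2.217, 0.004]
force: [-3.6, 1.6, 5.2]
width: 0.067
gripper_force: 69.2
```

Request:
apply_moves(dp=[[0, 0, 0], [0, 0, 0], [0, 0, -0.03], [0, 0, -0.065], [0.0, 0, -0.1]], spin=[0, 0, 0, 0, 0], gripper=1.0)

```text
clock: 25.97
position: [0.4991, -0.1503, 0.1302]
eef_rot: [2.222, 2.221, 0.0]
force: [0.4, 0.2, 1.1]
width: 0.0852
gripper_force: 0.0
```

Request:
apply_moves(dp=[[0.035, 0.012, -0.02], [0.07, 0.024, -0.04], [0.105, 0.036, -0.06], [0.14, 0.048, -0.07], [0.17, 0.06, -0.07]], spin=[0, 0, 0, 0, 0], gripper=0.5)

```text
clock: 26.38
position: [0.5622, 0.0229, 0.2029]
eef_rot: [2.217, 2.219, 0.012]
force: [0.8, -1.0, -0.3]
width: 0.0425
gripper_force: 0.0
```

```bash
python3 pins.py; python3 -c "
from look import *;look('w20')"; python3 - <<'E'
from m import *
p,d=snapshot('scene'); cv2.imwrite('pics/scene20.png',p)
for o in clusters('scene',d,.02,.11,(.38,.65,-.5,-.1)): print(*o)
E
```

```text
26.3833 [0.5622 0.0229 0.2029] 0.0424870098447068 0.0 [[-0.001, 1.0], [1.0, 0.001]]
[239.  22.] 496 0.0813 [0.5302 0.1701 0.0047] 0.1246 105.8
[417. 134.] 461 0.081 [0.6834 0.0842 0.0047] 0.1241 15.9
[152. 208.] 415 0.0809 [0.4444 0.017  0.0047] 0.1242 -164.5
[314. 290.] 358 0.0809 [ 0.5976 -0.0691  0.0048] 0.1239 -74.3
26.4333 [0.5647 0.0313 0.2019]
[174.   3.] 83 0.0632 [0.473 0.194] [0.48  0.201] [ -0.4768 -39.9173  40.1233]
[238.  36.] 512 0.0811 [0.523 0.163] [0.537 0.177] [0.5303 0.1701 0.0047]
[412. 145.] 490 0.0811 [0.677 0.077] [0.69  0.091] [0.6834 0.0845 0.0047]
[151. 216.] 479 0.0807 [0.437 0.01 ] [0.452 0.024] [0.4445 0.0169 0.0047]
[310. 297.] 422 0.0807 [ 0.591 -0.076] [ 0.605 -0.063] [ 0.5977 -0.0691  0.0048]
[236. 339.] 383 0.051 [ 0.507 -0.148] [ 0.533 -0.118] [ 0.5173 -0.1314  0.0076]
[422. 399.] 719 0.0843 [ 0.717 -0.212] [ 0.748 -0.197] [ 0.7402 -0.1424  0.0578]
stud [119. 211.] 182 [0.3973 0.0117 0.0336] 0.1707 -166.9
stud [127. 230.] 175 [ 0.4036 -0.0092  0.0334] 0.1706 -159.5
stud [414. 250.] 165 [ 0.7146 -0.0302  0.0333] 0.1713 -28.1
stud [240. 328.] 183 [ 0.5197 -0.1269  0.0368] 0.1827 -103.9
pointer_tip [354.  33.] 0.56 [0.6344 0.1845 0.022 ] 0.1516 62.1
load_mark [395. 241.] 0.96 [ 0.695  -0.0219  0.022 ] 0.1501 -28.9
work_mark [144. 213.] 0.96 [0.4197 0.0079 0.022 ] 0.15 -163.5
[277. 238.] 367 0.0516 [ 0.462 -0.19 ] [ 0.535 -0.119] [ 0.4985 -0.1543  0.0246]
[313. 246.] 374 0.0619 [ 0.519 -0.291] [ 0.579 -0.231] [ 0.5494 -0.2605  0.0272]
[290. 261.] 312 0.056 [ 0.424 -0.29 ] [ 0.478 -0.235] [ 0.4512 -0.2628  0.0242]
[352. 265.] 416 0.0619 [ 0.542 -0.427] [ 0.604 -0.367] [ 0.5721 -0.3972  0.0267]
[319. 292.] 275 0.0503 [ 0.405 -0.432] [ 0.452 -0.382] [ 0.4292 -0.4076  0.0214]
```

Request:
apply_moves(dp=[[0.018, 0.035, 0], [0.036, 0.07, 0], [0.055, 0.105, 0.02], [0.0645, 0.122, 0.05], [0.0645, 0.122, 0.07]], spin=[0, 0, 0, 0, 0])

```text
clock: 27.1
position: [0.6851, 0.0859, 0.1276]
eef_rot: [2.22, 2.22, 0.008]
force: [-0.6, 0.4, -0.4]
width: 0.0426
gripper_force: 0.0
```

```bash
python3 -c "
from h import *
s=state();print(s['position'])"; python3 pins.py; python3 -c "
from arc import *
arc(15.75,[-5,-9,-11,-11,-11,-11,-11,-9,-7,-4],(.5641,.0502),.1243)"
```

```text
[0.6851433  0.08587668 0.12755946]
27.1 [0.6851 0.0859 0.1276] 0.042606709138391 0.0 [[0.0, 1.0], [1.0, -0.0]]
[29. 98.] 1358 0.0808 [0.5315 0.1705 0.0046] 0.1246 105.2
[278. 230.] 591 0.081 [0.6842 0.085  0.0047] 0.125 16.2
[[np.float64(-0.0106), np.float64(0.0025), 0], [np.float64(-0.0299), np.float64(0.0046), 0], [np.float64(-0.0537), np.float64(0.0031), 0], [np.float64(-0.0768), np.float64(-0.003), 0], [np.float64(-0.0982), np.float64(-0.0134), 0]]
[[np.float64(-0.0191), np.float64(-0.0143), 0], [np.float64(-0.0351), np.float64(-0.0319), 0], [np.float64(-0.0455), np.float64(-0.0484), 0], [np.float64(-0.0518), np.float64(-0.0622), 0], [np.float64(-0.0545), np.float64(-0.0704), 0]]
```

Request:
apply_moves(dp=[[0, 0, 0.02], [0, 0, 0.04], [0, 0, 0.06], [0, 0, 0.065], [0, 0, 0.065]], spin=[0, 0, 0, 0, 0])

```text
clock: 27.57
position: [0.6787, 0.0815, 0.063]
eef_rot: [-2.224, -2.216, 0.007]
force: [-0.9, -0.5, -0.3]
width: 0.0429
gripper_force: 0.0
```

Request:
apply_moves(dp=[[0, 0, 0], [0, 0, 0], [0, 0, 0], [0, 0, 0], [0, 0, 0]], spin=[0, 0, 0, 0, 0], gripper=0.0)

```text
clock: 27.98
position: [0.6831, 0.0839, 0.0664]
eef_rot: [2.22, 2.218, 0.006]
force: [1.8, -0.2, 5.4]
width: 0.0112
gripper_force: 59.0
```

Request:
apply_moves(dp=[[-0.0106, 0.0025, 0], [-0.0299, 0.0046, 0], [-0.0537, 0.0031, 0], [-0.0768, -0.003, 0], [-0.0982, -0.0134, 0]], spin=[0, 0, 0, 0, 0])

```text
clock: 28.4
position: [0.6729, -0.0151, 0.0664]
eef_rot: [2.217, 2.214, 0.013]
force: [6.7, -1.7, 1.0]
width: 0.0116
gripper_force: 58.8
```

Request:
apply_moves(dp=[[-0.0191, -0.0143, 0], [-0.0351, -0.0319, 0], [-0.0455, -0.0484, 0], [-0.0518, -0.0622, 0], [-0.0545, -0.0704, 0]], spin=[0, 0, 0, 0, 0])

```text
clock: 28.82
position: [0.6, -0.08, 0.0665]
eef_rot: [2.222, 2.199, -0.0]
force: [7.7, -15.1, -2.0]
width: 0.0106
gripper_force: 59.0
```

Request:
apply_moves(dp=[[0, 0, 0], [0, 0, 0], [0, 0, 0], [0, 0, 0], [0, 0, 0]], spin=[0, 0, 0, 0, 0])

```text
clock: 29.23
position: [0.6012, -0.0796, 0.0664]
eef_rot: [2.22, 2.2, -0.0]
force: [5.5, -15.4, 0.8]
width: 0.0104
gripper_force: 59.4
```

```bash
python3 pins.py
```

```text
29.2333 [ 0.6012 -0.0796  0.0664] 0.010417465006475522 59.3863445520401 [[0.009, 1.0], [1.0, -0.009]]
[281. 254.] 2254 0.085 [ 0.6018 -0.0982  0.031 ] 0.1531 -75.7
[106. 316.] 340 0.0505 [  1.719  188.9183 189.0408] 188.8716 89.6
```

Request:
apply_moves(dp=[[0.002, -0.0015, 0], [0.002, -0.0015, 0], [0.002, -0.0015, 0], [0.002, -0.0015, 0], [0.002, -0.0015, 0]], spin=[0, 0, 0, 0, 0])

```text
clock: 29.7
position: [0.6011, -0.0796, 0.0665]
eef_rot: [2.22, 2.196, 0.001]
force: [7.6, -18.3, -1.6]
width: 0.0106
gripper_force: 59.1
```

Request:
apply_moves(dp=[[0, 0, 0], [0, 0, 0], [0, 0, -0.035], [0, 0, -0.07], [0, 0, -0.11]], spin=[0, 0, 0, 0, 0], gripper=0.5)

```text
clock: 30.12
position: [0.5924, -0.0648, 0.1737]
eef_rot: [-2.216, -2.218, 0.006]
force: [1.4, -0.5, -0.3]
width: 0.0426
gripper_force: 0.0
```

Request:
apply_moves(dp=[[0.02, 0, -0.02], [0.03, 0, -0.03], [0.03, 0, -0.03], [0.03, 0, -0.03], [0.03, 0, -0.03]], spin=[0, 0, 0, 0, 0], gripper=1.0)

```text
clock: 30.53
position: [0.5933, -0.0367, 0.2024]
eef_rot: [-2.22, -2.219, 0.005]
force: [-0.7, -0.6, -0.3]
width: 0.0855
gripper_force: 0.0
```

```bash
python3 pins.py;python3 -c "
from look import *;look('w21')"|grep -v '^\['
```

```text
30.5333 [ 0.5933 -0.0367  0.2024] 0.08553948212326314 0.0 [[0.0, 1.0], [1.0, -0.0]]
[391.  54.] 522 0.0812 [0.6825 0.0876 0.0047] 0.1242 17.5
[114. 147.] 510 0.0808 [0.4456 0.0128 0.0048] 0.1243 -162.5
[290. 234.] 313 0.081 [ 0.6015 -0.0681  0.0047] 0.1241 -72.5
[197. 273.] 57 0.0505 [ 4.3227 34.8878 35.2142] 35.0398 83.8
30.5833 [ 0.5933 -0.0372  0.2022]
stud [ 85. 146.] 209 [0.3976 0.0112 0.0333] 0.1705 -166.7
stud [ 95. 167.] 199 [ 0.4038 -0.0096  0.0335] 0.1706 -159.4
stud [399. 187.] 162 [ 0.7146 -0.0305  0.0337] 0.1714 -28.2
stud [211. 271.] 294 [ 0.516  -0.1259  0.0371] 0.1827 -105.1
pointer_tip [380. 174.] 0.58 [ 0.6965 -0.0188  0.022 ] 0.1499 -27.5
work_mark [113. 149.] 0.67 [0.4208 0.0073 0.022 ] 0.1491 -163.2
```

Request:
apply_moves(dp=[[-0.03, -0.01, -0.01], [-0.068, -0.02, -0.02], [-0.106, -0.03, -0.03], [-0.143, -0.04, -0.035], [-0.18, -0.052, -0.04]], spin=[0, 0, 0, 0, 0])

```text
clock: 31.2
position: [0.5426, -0.2187, 0.2446]
eef_rot: [2.222, 2.22, 0.0]
force: [-0.4, -0.8, -0.2]
width: 0.0851
gripper_force: 0.0
```

Request:
apply_moves(dp=[[-0.035, -0.012, 0], [-0.07, -0.024, 0], [-0.1, -0.036, 0], [-0.123, -0.041, 0], [-0.123, -0.041, 0]], spin=[0, 0, 0, 0, 0])

```text
clock: 31.62
position: [0.4981, -0.3474, 0.2442]
eef_rot: [2.233, 2.207, -0.007]
force: [-0.7, -0.6, -0.1]
width: 0.0855
gripper_force: 0.0
```

```bash
cat > cp.py <<'E'
from m import *
s=state();c=cam('wrist');p,d=snapshot('wrist'); cv2.imwrite('pics/cp%d.png'%(s['clock']*100),p)
print(s['clock'],s['position'].round(4),s['width'],s['q'].round(2))
for o in clusters('wrist',d,.035,.1,(.36,.66,-.5,-.06),c): print(*o)
E
python3 cp.py
```

```text
31.6167 [ 0.4981 -0.3474  0.2442] 0.08552327360567961 [ 0.45  0.43  0.11  1.88 -0.06  0.83  0.58]
[279.  11.] 1363 0.0515 [ 0.467 -0.187] [ 0.53  -0.165] [ 0.4989 -0.1322  0.045 ]
[336. 100.] 1302 0.0634 [ 0.523 -0.287] [ 0.581 -0.23 ] [ 0.5515 -0.2586  0.0267]
[234. 104.] 986 0.0575 [ 0.427 -0.286] [ 0.479 -0.235] [ 0.4534 -0.2603  0.0238]
[349. 229.] 1365 0.0632 [ 0.545 -0.424] [ 0.603 -0.365] [ 0.574  -0.394   0.0267]
[224. 236.] 750 0.0513 [ 0.408 -0.429] [ 0.455 -0.382] [ 0.4319 -0.4049  0.0213]
```

Request:
apply_moves(dp=[[-0.02, 0.03, 0.03], [-0.042, 0.06, 0.06], [-0.047, 0.076, 0.09], [-0.047, 0.076, 0.115], [-0.047, 0.076, 0.115]], spin=[0, 0, 0, 0, 0])

```text
clock: 32.08
position: [0.5763, -0.3823, 0.1223]
eef_rot: [-2.211, -2.215, 0.002]
force: [-1.0, 1.9, -0.5]
width: 0.0852
gripper_force: 0.0
```

```bash
python3 cp.py
```

```text
32.0833 [ 0.5763 -0.3823  0.1223] 0.08516590274535762 [ 0.46  0.68  0.09  1.76 -0.09  0.72  0.6 ]
[84. 40.] 4515 0.057 [ 0.427 -0.286] [ 0.48  -0.239] [ 0.454  -0.2607  0.0236]
[237.  41.] 2976 0.0632 [ 0.523 -0.287] [ 0.58  -0.236] [ 0.5519 -0.2589  0.0266]
[278. 244.] 3156 0.063 [ 0.546 -0.423] [ 0.603 -0.365] [ 0.5743 -0.3938  0.0266]
[ 92. 248.] 2403 0.0509 [ 0.408 -0.429] [ 0.455 -0.381] [ 0.4323 -0.4048  0.0212]
```

Request:
apply_moves(dp=[[0, 0, 0.0], [0, 0, 0.03], [0, 0, 0.06], [0, 0, 0.06], [0, 0, 0.06]], spin=[0, 0, 0, 0, 0])

```text
clock: 32.55
position: [0.5774, -0.386, 0.0705]
eef_rot: [-2.222, -2.22, 0.0]
force: [-0.5, -0.0, 0.3]
width: 0.0852
gripper_force: 0.0
```

Request:
apply_moves(dp=[[0, 0, 0.0], [0, 0, 0.01], [0, 0, 0.024], [0, 0, 0.024], [0, 0, 0.024]], spin=[0, 0, 0, 0, 0])

```text
clock: 32.97
position: [0.5771, -0.3861, 0.0445]
eef_rot: [-2.221, -2.219, 0.001]
force: [0.5, -0.1, 0.4]
width: 0.0856
gripper_force: 0.0
```

Request:
apply_moves(dp=[[-0.004, -0.002, 0], [-0.008, -0.003, 0], [-0.008, -0.003, 0], [-0.008, -0.003, 0], [-0.008, -0.003, 0]], spin=[0, 0, 0, 0, 0])

```text
clock: 33.38
position: [0.5749, -0.3949, 0.0457]
eef_rot: [2.223, 2.22, 0.0]
force: [-0.8, -0.3, 0.6]
width: 0.0856
gripper_force: 0.0
```

Request:
apply_moves(dp=[[0, 0, 0], [0, 0, 0], [0, 0, 0], [0, 0, 0], [0, 0, 0]], spin=[0, 0, 0, 0, 0], gripper=0.3)

```text
clock: 33.8
position: [0.5751, -0.3948, 0.046]
eef_rot: [2.222, 2.22, 0.0]
force: [0.1, 0.2, 4.2]
width: 0.0557
gripper_force: 64.0
```

Request:
apply_moves(dp=[[0, 0, -0.02], [0, 0, -0.05], [0, 0, -0.085], [0, 0, -0.115], [0, 0, -0.115]], spin=[0, 0, 0, 0, 0])

```text
clock: 34.22
position: [0.5784, -0.397, 0.1667]
eef_rot: [2.215, 2.212, 0.004]
force: [0.8, -1.0, -1.1]
width: 0.0558
gripper_force: 64.8
```

```bash
cat > hc.py <<'E'
from m import *
def hc():
    s=state();c=cam('wrist');p,d=snapshot('wrist'); M=R.from_rotvec(s['eef_rot']).as_matrix()
    Y=(cloud('wrist',d,c)-s['position'])@M
    ok=(d>0)&(abs(Y[...,0])<.06)&(abs(Y[...,1])<.024)&(Y[...,2]<.03)&(Y[...,2]>-.03)
    P=Y[ok]; zt=np.percentile(P[:,2],2); T=P[P[:,2]<zt+.004]
    print(s['clock'],s['position'].round(4),s['width'],'top toolz',zt.round(4),'circ',circ(T[:,:2]).round(4),'x',T[:,0].min().round(4),T[:,0].max().round(4),'yaw',np.degrees(np.arctan2(M[0,0],M[1,0])).round(1))
if __name__=='__main__': hc()
E
python3 hc.py
```

```text
34.2167 [ 0.5784 -0.397   0.1667] 0.055770334813271094 top toolz -0.0168 circ [0.001  0.0009 0.0264] x -0.0291 0.0295 yaw 0.1
```

Request:
apply_moves(dp=[[0.02, 0.002, 0], [0.055, 0.004, 0], [0.093, 0.006, 0], [0.131, 0.008, 0], [0.169, 0.011, 0]], spin=[0, 0, 0, 0, 0])

```text
clock: 34.68
position: [0.5839, -0.2234, 0.1581]
eef_rot: [-2.22, -2.217, 0.003]
force: [1.1, 0.7, -3.1]
width: 0.0557
gripper_force: 64.7
```

Request:
apply_moves(dp=[[0.038, 0.002, 0], [0.076, 0.004, 0], [0.114, 0.006, 0], [0.152, 0.008, 0], [0.19, 0.01, 0]], spin=[0, 0, 0, 0, 0])

```text
clock: 35.1
position: [0.5943, -0.0336, 0.1583]
eef_rot: [-2.22, -2.218, 0.004]
force: [1.7, -0.4, -2.1]
width: 0.0558
gripper_force: 64.7
```

Request:
apply_moves(dp=[[0.038, 0.002, 0], [0.076, 0.005, 0], [0.114, 0.007, 0], [0.145, 0.009, 0], [0.166, 0.01, 0.01]], spin=[0, 0, 0, 0, 0])

```text
clock: 35.52
position: [0.6059, 0.136, 0.1498]
eef_rot: [-2.216, -2.225, -0.003]
force: [0.7, 0.6, -1.5]
width: 0.0556
gripper_force: 64.8
```

Request:
apply_moves(dp=[[0, 0, 0.0], [0, 0, 0.02], [0, 0, 0.04], [0, 0, 0.055], [0, 0, 0.055]], spin=[0, 0, 0, 0, 0])

```text
clock: 35.93
position: [0.6021, 0.1291, 0.0906]
eef_rot: [-2.219, -2.217, 0.014]
force: [-1.4, -0.2, -3.0]
width: 0.0559
gripper_force: 64.6
```

```bash
python3 hc.py; python3 pins.py
```

```text
35.9333 [0.6021 0.1291 0.0906] 0.05585502047706751 top toolz -0.0168 circ [0.0009 0.0008 0.0264] x -0.029 0.0292 yaw 0.1
35.9833 [0.6033 0.1293 0.0923] 0.05579432128548185 64.60825258400291 [[0.001, 1.0], [1.0, -0.001]]
[46. 64.] 8580 0.0854 [0.6104 0.1723 0.1335] 0.1306 69.2
[125.  11.] 272 0.0811 [ -1.0479 -20.0405  20.351 ] 20.1553 -94.6
[178.  22.] 1514 0.0857 [-276.1723 -987.1962 1025.4835] 1025.2992 -105.7
[139. 178.] 1217 0.0808 [0.527  0.17   0.0047] 0.1254 107.2
[281. 207.] 1289 0.0853 [0.604  0.1291 0.0289] 0.0884 63.2
[281. 279.] 3119 0.0852 [0.604  0.1291 0.0242] 0.0884 63.2
[406. 293.] 241 0.0681 [0.6831 0.0889 0.006 ] 0.1251 18.0
```

Request:
apply_moves(dp=[[0, 0.001, 0.006], [0, 0.001, 0.011], [0, 0.001, 0.015], [0, 0.001, 0.015], [0, 0.001, 0.015]], spin=[0, 0, 0, 0, 0])

```text
clock: 36.45
position: [0.6073, 0.1303, 0.0804]
eef_rot: [-2.222, -2.22, 0.0]
force: [0.6, 0.1, -1.8]
width: 0.0559
gripper_force: 64.7
```

Request:
apply_moves(dp=[[-0.001, -0.002, 0.001], [-0.001, -0.002, 0.003], [-0.001, -0.002, 0.0045], [-0.001, -0.002, 0.0045], [-0.001, -0.002, 0.0045]], spin=[0, 0, 0, 0, 0])

```text
clock: 36.87
position: [0.6053, 0.1292, 0.076]
eef_rot: [2.223, 2.22, -0.0]
force: [-0.5, -0.3, 0.3]
width: 0.0555
gripper_force: 64.8
```

Request:
apply_moves(dp=[[0, 0, 0], [0, 0, 0], [0, 0, 0], [0, 0, 0], [0, 0, 0]], spin=[0, 0, 0, 0, 0], gripper=1.0)

```text
clock: 37.28
position: [0.6056, 0.1295, 0.076]
eef_rot: [2.222, 2.22, 0.001]
force: [0.4, -0.5, 0.0]
width: 0.0861
gripper_force: 0.0
```

Request:
apply_moves(dp=[[0, 0, -0.015], [0, 0, -0.045], [0, 0, -0.08], [-0.01, 0, -0.11], [-0.04, 0, -0.12]], spin=[0, 0, 0, 0, 0])

```text
clock: 37.7
position: [0.6083, 0.0959, 0.2006]
eef_rot: [2.212, 2.229, 0.016]
force: [1.1, 0.3, 0.7]
width: 0.0854
gripper_force: 0.0
```

```bash
python3 pins.py
```

```text
37.7 [0.6083 0.0959 0.2006] 0.08535936814182145 0.0 [[-0.008, 1.0], [1.0, 0.008]]
[114.  16.] 46 0.0857 [-61.9652  20.9853  65.8062] 65.9408 161.5
[132.  44.] 2361 0.0853 [0.584  0.1815 0.1056] 0.1328 81.4
[211.  19.] 654 0.0855 [-171.649  -582.2445  607.4102] 607.2269 -106.5
[180.  12.] 124 0.083 [ -0.583  -32.9209  33.189 ] 32.991 -92.0
[184. 119.] 397 0.0811 [0.527  0.1695 0.0047] 0.1249 107.3
[280. 134.] 19 0.084 None 0.0 0.0
[276. 183.] 710 0.0849 [0.6063 0.1289 0.0242] 0.0893 61.8
[359. 211.] 351 0.081 [0.6826 0.0884 0.0047] 0.1245 17.9
[114. 283.] 467 0.0806 [0.4458 0.0136 0.0048] 0.1238 -162.8
[272. 344.] 190 0.0686 [ 8.3209 41.2679 42.0454] 41.9412 79.3
```

Request:
apply_moves(dp=[[-0.035, -0.005, 0], [-0.073, -0.011, 0], [-0.111, -0.017, 0], [-0.149, -0.023, 0], [-0.187, -0.029, 0]], spin=[0, 0, 0, 0, 0])

```text
clock: 38.17
position: [0.5752, -0.0994, 0.1956]
eef_rot: [-2.223, -2.22, 0.001]
force: [0.0, 0.0, -0.0]
width: 0.0856
gripper_force: 0.0
```

Request:
apply_moves(dp=[[-0.038, -0.006, 0], [-0.076, -0.012, 0], [-0.114, -0.018, 0], [-0.145, -0.023, 0.015], [-0.161, -0.025, 0.04]], spin=[0, 0, 0, 0, 0])

```text
clock: 38.58
position: [0.551, -0.2659, 0.158]
eef_rot: [2.225, 2.207, -0.001]
force: [1.0, 0.6, -0.4]
width: 0.0857
gripper_force: 0.0
```

Request:
apply_moves(dp=[[0, 0, 0.01], [0, 0, 0.04], [0, 0, 0.07], [0, 0, 0.1], [0, 0, 0.11]], spin=[0, 0, 0, 0, 0])

```text
clock: 39.0
position: [0.5485, -0.256, 0.0418]
eef_rot: [-2.216, -2.216, 0.003]
force: [-0.2, -0.3, 0.5]
width: 0.0856
gripper_force: 0.0
```

Request:
apply_moves(dp=[[0, 0, 0], [0, 0, 0], [0, 0, 0], [0, 0, 0], [0, 0, 0]], spin=[0, 0, 0, 0, 0])

```text
clock: 39.42
position: [0.5521, -0.259, 0.0476]
eef_rot: [2.221, 2.218, 0.002]
force: [-0.1, 0.8, -0.2]
width: 0.0852
gripper_force: 0.0
```

Request:
apply_moves(dp=[[0, 0, 0], [0, 0, 0], [0, 0, 0], [0, 0, 0], [0, 0, 0]], spin=[0, 0, 0, 0, 0], gripper=0.3)

```text
clock: 39.83
position: [0.5513, -0.2587, 0.0471]
eef_rot: [2.222, 2.22, 0.001]
force: [-2.4, -0.0, 6.5]
width: 0.0558
gripper_force: 62.5
```

Request:
apply_moves(dp=[[0, 0, -0.02], [0, 0, -0.05], [0, 0, -0.085], [0.01, 0.003, -0.115], [0.035, 0.012, -0.115]], spin=[0, 0, 0, 0, 0])

```text
clock: 40.25
position: [0.5645, -0.2304, 0.167]
eef_rot: [2.223, 2.203, 0.002]
force: [1.4, -1.7, -2.2]
width: 0.056
gripper_force: 65.5
```

Request:
apply_moves(dp=[[0.036, 0.0125, 0], [0.072, 0.025, 0], [0.108, 0.037, 0], [0.144, 0.05, 0], [0.18, 0.062, 0]], spin=[0, 0, 0, 0, 0])

```text
clock: 40.67
position: [0.6249, -0.0418, 0.1606]
eef_rot: [-2.222, -2.22, 0.001]
force: [0.6, 0.5, -2.7]
width: 0.0554
gripper_force: 65.5
```

Request:
apply_moves(dp=[[0.032, 0.011, 0], [0.052, 0.018, 0], [0.0523, 0.0182, 0.02], [0.0523, 0.0182, 0.045], [0.0523, 0.0182, 0.065]], spin=[0, 0, 0, 0, 0])

```text
clock: 41.08
position: [0.6427, 0.0098, 0.0945]
eef_rot: [-2.22, -2.222, 0.001]
force: [-0.6, 0.0, -2.2]
width: 0.0557
gripper_force: 65.5
```

Request:
apply_moves(dp=[[0, 0, 0.005], [0, 0, 0.01], [0, 0, 0.012], [0, 0, 0.012], [0, 0, 0.012]], spin=[0, 0, 0, 0, 0])

```text
clock: 41.5
position: [0.6443, 0.0084, 0.085]
eef_rot: [2.222, 2.219, 0.002]
force: [0.3, -0.2, -2.4]
width: 0.0555
gripper_force: 65.4
```

```bash
python3 hc.py; python3 pins.py
```

```text
41.5 [0.6443 0.0084 0.085 ] 0.05545661540476477 top toolz -0.0157 circ [0.0014 0.001  0.0264] x -0.0281 0.0299 yaw 0.1
41.55 [0.6443 0.0084 0.0851] 0.05568165653130972 65.37205577711575 [[0.001, 1.0], [1.0, -0.001]]
[146.  20.] 1303 0.085 [-258.9533 -146.5445  298.1108] 298.0592 -150.5
[230.  54.] 1980 0.085 [0.6061 0.1289 0.0289] 0.0892 61.9
[359. 101.] 1129 0.0811 [0.6824 0.0879 0.0047] 0.1242 17.7
[281. 209.] 1492 0.085 [0.6451 0.009  0.0288] 0.0909 -27.0
[281. 282.] 3779 0.0852 [0.6451 0.0088 0.0242] 0.091 -27.1
[221. 345.] 169 0.0607 [ 0.6027 -0.0672  0.0049] 0.1236 -71.8
```

Request:
apply_moves(dp=[[0, -0.001, 0.004], [0, -0.001, 0.007], [0, -0.001, 0.0085], [0, -0.001, 0.0085], [0, -0.001, 0.0085]], spin=[0, 0, 0, 0, 0])

```text
clock: 42.02
position: [0.6428, 0.0087, 0.0771]
eef_rot: [2.222, 2.221, 0.001]
force: [-2.5, 0.4, 7.7]
width: 0.0551
gripper_force: 66.6
```

Request:
apply_moves(dp=[[0, 0, 0], [0, 0, 0], [0, 0, 0], [0, 0, 0], [0, 0, 0]], spin=[0, 0, 0, 0, 0], gripper=1.0)

```text
clock: 42.43
position: [0.6424, 0.0086, 0.0752]
eef_rot: [-2.223, -2.22, 0.0]
force: [0.1, 0.2, -0.3]
width: 0.0854
gripper_force: 0.0
```

Request:
apply_moves(dp=[[0, 0, -0.015], [0, 0, -0.045], [0, 0, -0.08], [-0.005, -0.004, -0.11], [-0.025, -0.018, -0.12]], spin=[0, 0, 0, 0, 0])

```text
clock: 42.85
position: [0.6297, -0.0119, 0.2001]
eef_rot: [2.212, 2.223, 0.016]
force: [0.9, -0.0, 0.6]
width: 0.0856
gripper_force: 0.0
```

```bash
python3 pins.py; python3 -c "
from look import *;look('w30')"|grep -v '^\['
```

```text
42.85 [ 0.6297 -0.0119  0.2001] 0.08556216398094832 0.0 [[-0.005, 1.0], [1.0, 0.005]]
[240.  13.] 1042 0.0838 [0.606  0.129  0.0241] 0.0892 62.0
[259.  63.] 525 0.0846 [0.6061 0.1289 0.0289] 0.0892 61.9
[343.  86.] 380 0.0813 [0.6827 0.0879 0.0046] 0.1244 17.6
[286. 152.] 146 0.0849 [0.6436 0.009  0.0289] 0.0895 -27.4
[299. 197.] 788 0.0852 [0.6436 0.009  0.0242] 0.0895 -27.4
[ 72. 175.] 577 0.0809 [0.4459 0.0128 0.0048] 0.124 -162.4
[250. 259.] 346 0.0808 [ 0.602  -0.0679  0.0047] 0.124 -72.2
42.9 [ 0.6246 -0.0208  0.2002]
stud [ 52. 162.] 206 [0.3977 0.0115 0.0335] 0.1703 -166.7
stud [ 63. 183.] 213 [ 0.404  -0.0096  0.0333] 0.1704 -159.3
stud [366. 202.] 155 [ 0.715  -0.0303  0.0337] 0.1717 -28.1
stud [195. 295.] 95 [ 0.5299 -0.1396  0.0376] 0.193 -100.0
pointer_tip [347. 188.] 0.93 [ 0.6955 -0.0169  0.022 ] 0.1482 -27.0
load_mark [349. 191.] 0.73 [ 0.6981 -0.0203  0.022 ] 0.1521 -27.8
work_mark [ 81. 164.] 0.75 [0.4207 0.009  0.022 ] 0.1487 -163.8
```

Request:
apply_moves(dp=[[-0.027, -0.019, 0], [-0.058, -0.0405, 0], [-0.089, -0.062, 0], [-0.12, -0.084, 0], [-0.151, -0.106, 0]], spin=[0, 0, 0, 0, 0])

```text
clock: 43.52
position: [0.5174, -0.1671, 0.194]
eef_rot: [-2.218, -2.222, 0.001]
force: [-0.3, -0.6, -0.5]
width: 0.0852
gripper_force: 0.0
```

Request:
apply_moves(dp=[[-0.03, -0.021, 0], [-0.06, -0.0417, 0], [-0.085, -0.059, 0], [-0.0931, -0.0647, 0.02], [-0.0931, -0.0647, 0.045]], spin=[0, 0, 0, 0, 0])

```text
clock: 43.93
position: [0.4527, -0.2639, 0.1505]
eef_rot: [2.226, 2.212, -0.001]
force: [0.6, 0.2, -0.5]
width: 0.0853
gripper_force: 0.0
```

```bash
python3 cp.py
```

```text
43.9333 [ 0.4527 -0.2639  0.1505] 0.08531518805059689 [ 0.33  0.47  0.15  2.14 -0.13  0.54  0.57]
[342.  59.] 7971 0.0514 [ 0.464 -0.186] [ 0.533 -0.117] [ 0.4981 -0.1515  0.024 ]
[280. 209.] 1723 0.0571 [ 0.427 -0.285] [ 0.479 -0.234] [ 0.4531 -0.2596  0.0237]
[260. 337.] 678 0.0509 [ 0.409 -0.412] [ 0.455 -0.381] [ 0.4315 -0.4047  0.0217]
```

Request:
apply_moves(dp=[[0, 0, 0.01], [0, 0, 0.04], [0, 0, 0.075], [0, 0, 0.1], [0, 0, 0.107]], spin=[0, 0, 0, 0, 0])

```text
clock: 44.4
position: [0.4529, -0.2578, 0.04]
eef_rot: [-2.215, -2.219, 0.001]
force: [-0.1, 1.2, -0.3]
width: 0.0856
gripper_force: 0.0
```

Request:
apply_moves(dp=[[0, 0, 0], [0, 0, 0], [0, 0, 0], [0, 0, 0], [0, 0, 0]], spin=[0, 0, 0, 0, 0])

```text
clock: 44.82
position: [0.4544, -0.2607, 0.0448]
eef_rot: [2.221, 2.219, 0.001]
force: [1.2, 0.8, 0.3]
width: 0.0852
gripper_force: 0.0
```

Request:
apply_moves(dp=[[0, 0, 0], [0, 0, 0], [0, 0, 0], [0, 0, 0], [0, 0, 0]], spin=[0, 0, 0, 0, 0], gripper=0.3)

```text
clock: 45.23
position: [0.4535, -0.2604, 0.0443]
eef_rot: [2.223, 2.22, 0.0]
force: [-1.5, 1.6, 8.0]
width: 0.0496
gripper_force: 60.6
```

Request:
apply_moves(dp=[[0, 0, -0.02], [0, 0, -0.05], [0, 0, -0.085], [0.01, 0.003, -0.115], [0.035, 0.0105, -0.115]], spin=[0, 0, 0, 0, 0])

```text
clock: 45.65
position: [0.466, -0.2308, 0.1637]
eef_rot: [2.223, 2.204, 0.003]
force: [1.0, -0.8, -1.0]
width: 0.0495
gripper_force: 63.8
```

Request:
apply_moves(dp=[[0.036, 0.0108, 0], [0.072, 0.0216, 0], [0.108, 0.0324, 0], [0.144, 0.0432, 0], [0.175, 0.0525, 0]], spin=[0, 0, 0, 0, 0])

```text
clock: 46.07
position: [0.5165, -0.0475, 0.1582]
eef_rot: [-2.22, -2.221, -0.0]
force: [1.0, 0.7, -2.2]
width: 0.0493
gripper_force: 63.8
```

Request:
apply_moves(dp=[[0.015, 0.005, 0], [0.02, 0.006, 0.005], [0.02, 0.006, 0.03], [0.02, 0.006, 0.055], [0.02, 0.006, 0.065]], spin=[0, 0, 0, 0, 0])

```text
clock: 46.48
position: [0.5201, -0.0315, 0.0908]
eef_rot: [-2.222, -2.217, 0.007]
force: [-1.1, 0.3, -2.4]
width: 0.0495
gripper_force: 63.7
```

Request:
apply_moves(dp=[[0, 0, 0.005], [0, 0, 0.01], [0, 0, 0.012], [0, 0, 0.012], [0, 0, 0.012]], spin=[0, 0, 0, 0, 0])

```text
clock: 46.9
position: [0.5233, -0.0307, 0.0821]
eef_rot: [2.222, 2.219, 0.001]
force: [0.6, 0.6, -1.6]
width: 0.0496
gripper_force: 63.7
```

```bash
python3 hc.py; python3 pins.py
```

```text
46.9 [ 0.5233 -0.0307  0.0821] 0.049646245492827146 top toolz -0.0218 circ [ -0.106  -72.8903  72.8665] x -0.0103 0.0118 yaw 0.1
46.95 [ 0.5233 -0.0306  0.0822] 0.049278998312541025 63.693289181246655 [[0.001, 1.0], [1.0, -0.001]]
[474. 170.] 4892 0.0852 [0.6433 0.0092 0.0289] 0.0892 -27.4
[538. 197.] 4000 0.083 [0.6434 0.0091 0.0241] 0.0893 -27.4
[125. 176.] 1462 0.0808 [0.4455 0.0131 0.0048] 0.1243 -162.6
[281. 216.] 1566 0.0851 [ 0.5242 -0.0301  0.0259] 0.0897 -116.4
[281. 282.] 3348 0.0852 [ 0.5242 -0.0303  0.0211] 0.0898 -116.4
[404. 295.] 274 0.0626 [-16.2515 104.5575 105.9682] 105.8515 99.1
```

Request:
apply_moves(dp=[[0.0005, -0.0015, 0.004], [0.0005, -0.0015, 0.007], [0.0005, -0.0015, 0.008], [0.0005, -0.0015, 0.008], [0.0005, -0.0015, 0.008]], spin=[0, 0, 0, 0, 0])

```text
clock: 47.42
position: [0.5215, -0.0299, 0.0744]
eef_rot: [2.221, 2.221, 0.001]
force: [-1.1, -0.1, 7.5]
width: 0.0493
gripper_force: 64.8
```

Request:
apply_moves(dp=[[0, 0, 0], [0, 0, 0], [0, 0, 0], [0, 0, 0], [0, 0, 0]], spin=[0, 0, 0, 0, 0], gripper=1.0)

```text
clock: 47.83
position: [0.5212, -0.0298, 0.0733]
eef_rot: [-2.222, -2.22, 0.0]
force: [0.3, 0.9, 0.2]
width: 0.0856
gripper_force: 0.0
```

Request:
apply_moves(dp=[[0, 0, -0.015], [0, 0, -0.045], [0, 0, -0.08], [-0.01, -0.0025, -0.11], [-0.036, -0.0086, -0.12]], spin=[0, 0, 0, 0, 0])

```text
clock: 48.25
position: [0.5162, -0.0625, 0.1973]
eef_rot: [2.212, 2.225, 0.011]
force: [1.5, -0.0, 0.8]
width: 0.0855
gripper_force: 0.0
```

Request:
apply_moves(dp=[[-0.037, -0.009, 0], [-0.075, -0.018, 0], [-0.113, -0.027, 0], [-0.151, -0.036, 0], [-0.189, -0.045, 0]], spin=[0, 0, 0, 0, 0])

```text
clock: 48.67
position: [0.4665, -0.2563, 0.1934]
eef_rot: [-2.222, -2.221, -0.0]
force: [1.3, 0.0, -0.1]
width: 0.0854
gripper_force: 0.0
```

Request:
apply_moves(dp=[[-0.038, -0.009, 0], [-0.076, -0.018, 0], [-0.114, -0.0275, 0], [-0.142, -0.034, 0.015], [-0.149, -0.0362, 0.04]], spin=[0, 0, 0, 0, 0])

```text
clock: 49.08
position: [0.43, -0.4126, 0.1558]
eef_rot: [2.224, 2.204, -0.005]
force: [-0.1, -0.1, 0.1]
width: 0.0856
gripper_force: 0.0
```

Request:
apply_moves(dp=[[0, 0, 0], [0, 0, 0.02], [0, 0, 0.05], [0, 0, 0.06], [0, 0, 0.06]], spin=[0, 0, 0, 0, 0])

```text
clock: 49.5
position: [0.43, -0.4008, 0.0913]
eef_rot: [-2.216, -2.218, -0.001]
force: [0.0, 1.1, 0.6]
width: 0.0853
gripper_force: 0.0
```

```bash
python3 cp.py
```

```text
49.5 [ 0.43   -0.4008  0.0913] 0.08527632252090299 [ 0.56  0.63  0.16  2.02 -0.19  0.52  0.86]
[282. 243.] 2348 0.0511 [ 0.408 -0.429] [ 0.455 -0.381] [ 0.4312 -0.4046  0.0212]
```

Request:
apply_moves(dp=[[0, 0, 0.01], [0, 0, 0.035], [0, 0, 0.053], [0, 0, 0.053], [0, 0, 0.053]], spin=[0, 0, 0, 0, 0])

```text
clock: 49.97
position: [0.4312, -0.4036, 0.0407]
eef_rot: [-2.222, -2.22, -0.0]
force: [0.0, -0.3, -0.4]
width: 0.0857
gripper_force: 0.0
```

Request:
apply_moves(dp=[[0, 0, 0], [0, 0, 0], [0, 0, 0], [0, 0, 0], [0, 0, 0]], spin=[0, 0, 0, 0, 0])

```text
clock: 50.38
position: [0.4313, -0.404, 0.0411]
eef_rot: [2.222, 2.22, 0.0]
force: [-0.8, 0.2, 0.3]
width: 0.0854
gripper_force: 0.0
```

Request:
apply_moves(dp=[[0, 0, 0], [0, 0, 0], [0, 0, 0], [0, 0, 0], [0, 0, 0]], spin=[0, 0, 0, 0, 0], gripper=0.2)

```text
clock: 50.8
position: [0.4311, -0.4038, 0.0409]
eef_rot: [2.223, 2.22, 0.0]
force: [-0.5, 0.9, 4.6]
width: 0.0448
gripper_force: 60.5
```

Request:
apply_moves(dp=[[0, 0, -0.02], [0, 0, -0.05], [0, 0, -0.085], [0, 0, -0.12], [0, 0, -0.12]], spin=[0, 0, 0, 0, 0])

```text
clock: 51.22
position: [0.4339, -0.4069, 0.1663]
eef_rot: [2.215, 2.212, 0.001]
force: [1.9, -1.6, -1.5]
width: 0.0438
gripper_force: 62.4
```

Request:
apply_moves(dp=[[0.02, 0.002, 0], [0.055, 0.006, 0], [0.093, 0.01, 0], [0.131, 0.014, 0], [0.169, 0.018, 0]], spin=[0, 0, 0, 0, 0])

```text
clock: 51.63
position: [0.4483, -0.233, 0.1595]
eef_rot: [-2.222, -2.218, 0.001]
force: [1.4, 0.3, -2.0]
width: 0.0444
gripper_force: 62.4
```

Request:
apply_moves(dp=[[0.038, 0.004, 0], [0.076, 0.008, 0], [0.114, 0.012, 0], [0.152, 0.016, 0], [0.19, 0.02, 0]], spin=[0, 0, 0, 0, 0])

```text
clock: 52.05
position: [0.4685, -0.043, 0.1596]
eef_rot: [-2.222, -2.22, 0.002]
force: [0.2, 0.4, -2.8]
width: 0.0441
gripper_force: 62.4
```

Request:
apply_moves(dp=[[0.038, 0.004, 0], [0.076, 0.008, 0], [0.11, 0.012, 0], [0.13, 0.014, 0], [0.1372, 0.0151, 0.01]], spin=[0, 0, 0, 0, 0])

```text
clock: 52.47
position: [0.4857, 0.0975, 0.1506]
eef_rot: [2.215, 2.228, 0.006]
force: [-0.1, 0.5, -2.4]
width: 0.0442
gripper_force: 62.4
```

Request:
apply_moves(dp=[[0, 0, 0.0], [0, 0, 0.02], [0, 0, 0.045], [0, 0, 0.063], [0, 0, 0.068]], spin=[0, 0, 0, 0, 0])

```text
clock: 52.88
position: [0.4821, 0.0893, 0.0797]
eef_rot: [-2.225, -2.215, 0.01]
force: [-0.9, -0.1, -2.5]
width: 0.0442
gripper_force: 62.3
```

Request:
apply_moves(dp=[[0, 0, 0], [0, 0, 0.0], [0, 0, 0.0], [0, 0, 0], [0, 0, 0]], spin=[0, 0, 0, 0, 0])

```text
clock: 53.3
position: [0.4853, 0.0924, 0.0833]
eef_rot: [2.222, 2.219, 0.003]
force: [-0.9, 0.2, -2.6]
width: 0.0444
gripper_force: 62.4
```

```bash
python3 pins.py
```

```text
53.3 [0.4853 0.0924 0.0833] 0.04442840806660594 62.38645945675671 [[0.001, 1.0], [1.0, -0.001]]
[266.  29.] 832 0.0857 [0.4665 0.2072 0.0149] 0.1849 121.9
[363. 106.] 1154 0.081 [0.5249 0.1694 0.0047] 0.1255 108.2
[473. 174.] 4791 0.0851 [0.6056 0.1293 0.0289] 0.0893 62.3
[537. 202.] 4173 0.0832 [0.6056 0.1292 0.0242] 0.0892 62.3
[281. 223.] 1544 0.0851 [0.4861 0.0908 0.0235] 0.0879 152.5
[282. 282.] 2727 0.085 [0.4861 0.0907 0.0186] 0.0879 152.6
[529. 339.] 2293 0.084 [-27.037   73.9589  78.9316] 78.8943 110.5
[228. 346.] 18 0.0483 [0.4472 0.0137 0.0042] 0.1225 -162.7
```

Request:
apply_moves(dp=[[0.001, -0.002, 0.004], [0.001, -0.002, 0.008], [0.001, -0.002, 0.012], [0.001, -0.002, 0.0122], [0.001, -0.002, 0.0122]], spin=[0, 0, 0, 0, 0])

```text
clock: 53.77
position: [0.4825, 0.0938, 0.0708]
eef_rot: [-2.222, -2.22, -0.001]
force: [-2.3, 1.1, 9.5]
width: 0.0445
gripper_force: 63.6
```

Request:
apply_moves(dp=[[0, 0, 0], [0, 0, 0], [0, 0, 0], [0, 0, 0], [0, 0, 0]], spin=[0, 0, 0, 0, 0], gripper=1.0)

```text
clock: 54.18
position: [0.4826, 0.0933, 0.07]
eef_rot: [2.222, 2.22, -0.0]
force: [0.3, -0.3, -0.3]
width: 0.0858
gripper_force: 0.0
```

Request:
apply_moves(dp=[[0, 0, -0.015], [0, 0, -0.045], [0, 0, -0.08], [-0.01, 0.01, -0.11], [-0.035, 0.03, -0.13]], spin=[0, 0, 0, 0, 0])

```text
clock: 54.6
position: [0.5113, 0.0618, 0.2024]
eef_rot: [-2.213, -2.227, -0.002]
force: [0.7, 0.5, -0.7]
width: 0.0853
gripper_force: 0.0
```

Request:
apply_moves(dp=[[-0.028, 0.022, 0], [-0.056, 0.044, 0], [-0.08, 0.06, 0], [-0.08, 0.06, 0], [-0.08, 0.06, 0]], spin=[-0.1, -0.2, -0.305, -0.305, -0.305], gripper=0.45)

```text
clock: 55.02
position: [0.573, -0.0241, 0.2001]
eef_rot: [1.866, 2.527, -0.001]
force: [0.2, 0.4, -0.1]
width: 0.0386
gripper_force: 0.0
```

```bash
python3 pins.py; python3 -c "
from look import *;look('w40')"; cat > arc2.py <<'E'
import numpy as np
def arc2(a0,steps,C=(.5641,.0502),r=.1243):
    a=np.radians(a0)
    for i in range(0,len(steps),5):
        al=a+np.pi/2; p0=np.array([np.cos(a),np.sin(a)])*r; L=[];S=[];b=a
        for s in steps[i:i+5]:
            b+=np.radians(s); d=np.array([np.cos(b),np.sin(b)])*r-p0
            L.append([round(float(d@[-np.sin(al),np.cos(al)]),4),round(float(d@[np.cos(al),np.sin(al)]),4),0]); S.append(round(float(a-b),3))
        print(L,S); a=b
E
python3 -c "
from arc2 import *
arc2(-72.5,[-2,-4,-5,-6,-6]); arc2(-72.5,[-6]*5)"
```

```text
55.0167 [ 0.573  -0.0241  0.2001] 0.03864561527784484 0.0 [[-0.294, 0.956], [0.956, 0.294]]
[213.  32.] 2523 0.0812 [0.4839 0.0915 0.0211] 0.0902 152.8
[396.  21.] 1595 0.0845 [0.606  0.1291 0.0242] 0.0893 62.0
[352.  57.] 886 0.0851 [0.6061 0.1292 0.029 ] 0.0895 62.0
[442. 116.] 520 0.0808 [0.6823 0.0881 0.0048] 0.1241 17.8
[150. 119.] 466 0.0812 [0.4457 0.0126 0.0047] 0.1242 -162.4
[345. 173.] 587 0.0849 [0.6441 0.0092 0.0292] 0.0899 -27.1
[222. 194.] 1656 0.0859 [ 0.523  -0.0284  0.0236] 0.0887 -117.6
[381. 201.] 1139 0.0851 [0.6438 0.0092 0.0242] 0.0896 -27.2
[295. 252.] 341 0.0808 [ 0.6016 -0.0679  0.0048] 0.1239 -72.4
[185. 262.] 104 0.0504 [ -1.9759 243.8192 243.9503] 243.7822 90.6
55.0667 [ 0.5719 -0.0221  0.1997]
[215.  34.] 2854 0.0811 [0.46  0.068] [0.507 0.116] [0.4839 0.0917 0.0212]
[383.  37.] 4542 0.093 [0.577 0.1  ] [0.635 0.154] [0.6056 0.1284 0.0266]
[440. 120.] 589 0.0809 [0.675 0.081] [0.69  0.095] [0.6822 0.088  0.0048]
[153. 122.] 516 0.0811 [0.439 0.006] [0.453 0.02 ] [0.4455 0.0128 0.0047]
[371. 196.] 3385 0.093 [ 0.615 -0.019] [0.672 0.038] [0.643  0.0095 0.0
[... 344 characters left out ...]
3  0.0335] 0.1706 -159.5
stud [405. 240.] 162 [ 0.7145 -0.0303  0.0335] 0.1712 -28.2
stud [191. 259.] 259 [ 0.5007 -0.1201  0.0372] 0.1817 -110.2
pointer_tip [143. 118.] 0.72 [0.4197 0.0089 0.022 ] 0.1497 -163.9
pointer_tip [391. 224.] 0.47 [ 0.6971 -0.0196  0.022 ] 0.1509 -27.7
load_mark [390. 224.] 0.63 [ 0.6967 -0.0209  0.022 ] 0.1511 -28.2
work_mark [144. 117.] 0.6 [0.4206 0.01   0.022 ] 0.1485 -164.2
[[0.0001, -0.0043, 0], [0.0007, -0.013, 0], [0.0023, -0.0237, 0], [0.0054, -0.0363, 0], [0.0099, -0.0486, 0]] [0.035, 0.105, 0.192, 0.297, 0.401]
[[0.0007, -0.013, 0], [0.0027, -0.0258, 0], [0.0061, -0.0384, 0], [0.0107, -0.0506, 0], [0.0167, -0.0621, 0]] [0.105, 0.209, 0.314, 0.419, 0.524]
```

Request:
apply_moves(dp=[[-0.03, 0.008, 0.0], [-0.0526, 0.0148, 0.02], [-0.0526, 0.0148, 0.055], [-0.0526, 0.0148, 0.08], [-0.0526, 0.0148, 0.09]], spin=[0, 0, 0, 0, 0])

```text
clock: 55.68
position: [0.5997, -0.0662, 0.1069]
eef_rot: [-1.855, -2.529, 0.005]
force: [-0.0, 1.1, 0.6]
width: 0.0387
gripper_force: 0.0
```

Request:
apply_moves(dp=[[0, 0, 0], [0, 0, 0], [0, 0, 0.0], [0, 0, 0], [0, 0, 0]], spin=[0, 0, 0, 0, 0])

```text
clock: 56.1
position: [0.6034, -0.0673, 0.1118]
eef_rot: [1.858, 2.531, 0.003]
force: [0.3, 0.2, 0.3]
width: 0.0384
gripper_force: 0.0
```

```bash
python3 pins.py;  python3 -c "
from arc2 import *
arc2(-72.5,[-6,-6,-5,-3.8,-2])"
```

```text
56.1 [ 0.6034 -0.0673  0.1118] 0.03837580872076911 0.0 [[-0.3, 0.954], [0.954, 0.3]]
[42. 18.] 1778 0.0808 [0.4462 0.0115 0.0044] 0.1241 -161.8
[507.  17.] 1655 0.0808 [0.6823 0.0866 0.0042] 0.1237 17.1
[155. 138.] 5182 0.0859 [ 0.5235 -0.0287  0.0236] 0.0887 -117.2
[341. 131.] 887 0.0848 [0.6436 0.0093 0.029 ] 0.0894 -27.2
[414. 139.] 3325 0.085 [0.6435 0.0093 0.0242] 0.0893 -27.3
[276. 236.] 707 0.0808 [ 0.6016 -0.0678  0.0047] 0.1238 -72.4
[119. 250.] 231 0.0503 [  1.4772 187.4803 187.6015] 187.4323 89.7
[[0.0007, -0.013, 0], [0.0027, -0.0258, 0], [0.0054, -0.0363, 0], [0.0081, -0.0441, 0], [0.0097, -0.0482, 0]] [0.105, 0.209, 0.297, 0.363, 0.398]
```

Request:
apply_moves(dp=[[0, -0.002, 0.015], [0, -0.002, 0.035], [0, -0.002, 0.048], [0, -0.002, 0.048], [0, -0.002, 0.048]], spin=[0, 0, 0, 0, 0])

```text
clock: 56.57
position: [0.6001, -0.068, 0.0618]
eef_rot: [-1.859, -2.531, 0.001]
force: [-0.1, -0.4, 1.2]
width: 0.0382
gripper_force: 0.0
```

Request:
apply_moves(dp=[[0, 0, 0], [0, 0, 0], [0, 0, 0.0], [0, 0, 0], [0, 0, 0]], spin=[0, 0, 0, 0, 0], gripper=0.0)

```text
clock: 56.98
position: [0.6013, -0.0682, 0.0633]
eef_rot: [1.858, 2.531, 0.002]
force: [-0.4, 0.4, 6.7]
width: 0.0116
gripper_force: 58.7
```

Request:
apply_moves(dp=[[0.0001, -0.0043, 0], [0.0007, -0.013, 0], [0.0023, -0.0237, 0], [0.0054, -0.0363, 0], [0.0099, -0.0486, 0]], spin=[0.035, 0.105, 0.192, 0.297, 0.401])

```text
clock: 57.4
position: [0.5521, -0.0738, 0.0633]
eef_rot: [2.332, 2.102, 0.003]
force: [0.5, 1.4, 6.4]
width: 0.0113
gripper_force: 59.2
```

Request:
apply_moves(dp=[[0.0007, -0.013, 0], [0.0027, -0.0258, 0], [0.0061, -0.0384, 0], [0.0107, -0.0506, 0], [0.0167, -0.0621, 0]], spin=[0.105, 0.209, 0.314, 0.419, 0.524])

```text
clock: 57.82
position: [0.4912, -0.0515, 0.0632]
eef_rot: [2.797, 1.425, 0.003]
force: [0.4, 0.9, 7.3]
width: 0.0113
gripper_force: 59.3
```

Request:
apply_moves(dp=[[0.0007, -0.013, 0], [0.0027, -0.0258, 0], [0.0061, -0.0384, 0], [0.0107, -0.0506, 0], [0.0167, -0.0621, 0]], spin=[0.105, 0.209, 0.314, 0.419, 0.524])

```text
clock: 58.23
position: [0.4499, -0.0016, 0.0632]
eef_rot: [3.072, 0.651, 0.003]
force: [-0.6, -0.6, 12.2]
width: 0.0119
gripper_force: 59.7
```

Request:
apply_moves(dp=[[0.0007, -0.013, 0], [0.0027, -0.0258, 0], [0.0061, -0.0384, 0], [0.0107, -0.0506, 0], [0.0167, -0.0621, 0]], spin=[0.105, 0.209, 0.314, 0.419, 0.524])

```text
clock: 58.65
position: [0.4392, 0.0625, 0.0632]
eef_rot: [-3.137, 0.167, -0.001]
force: [-2.0, -1.0, 11.6]
width: 0.0118
gripper_force: 59.7
```

Request:
apply_moves(dp=[[0.0007, -0.013, 0], [0.0027, -0.0258, 0], [0.0054, -0.0363, 0], [0.0081, -0.0441, 0], [0.0097, -0.0482, 0]], spin=[0.105, 0.209, 0.297, 0.363, 0.398])

```text
clock: 59.07
position: [0.4545, 0.1109, 0.0632]
eef_rot: [-3.042, 0.776, -0.001]
force: [-2.5, -0.9, 14.4]
width: 0.0116
gripper_force: 59.9
```

Request:
apply_moves(dp=[[0, 0, 0], [0, 0, 0], [0, 0, 0.0], [0, 0, 0], [0, 0, 0]], spin=[0, 0, 0, 0, 0])

```text
clock: 59.48
position: [0.4541, 0.1102, 0.0632]
eef_rot: [-3.042, 0.773, 0.0]
force: [-1.8, 1.1, 13.3]
width: 0.012
gripper_force: 59.9
```

```bash
python3 -c "
from look import *;look('w41')
s=state();print(R.from_rotvec(s['eef_rot']).as_matrix()[:2,:2].round(3).tolist(),s['q'].round(2),s['force'])"; python3 pins.py
```

```text
59.4833 [0.4541 0.1102 0.0632]
[17.  7.] 461 0.0505 [0.615 0.154] [0.62  0.166] [-58.7487   4.583   59.5302]
[547.   9.] 468 0.0482 [ 0.496 -0.058] [ 0.508 -0.05 ] [ 0.5031 -0.0586  0.0068]
[456. 141.] 21023 0.0928 [ 0.448 -0.004] [0.506 0.055] [0.4776 0.0265 0.0265]
[118. 139.] 15514 0.0869 [0.513 0.111] [0.565 0.164] [0.5382 0.1364 0.0235]
[282. 282.] 5835 0.1091 [0.441 0.083] [0.476 0.131] [0.4604 0.1076 0.0157]
[ 49. 321.] 8007 0.0871 [0.46  0.193] [0.52  0.278] [0.9787 0.0488 0.5235]
[189. 293.] 208 0.1099 [0.477 0.128] [0.484 0.139] [0.4722 0.1377 0.0104]
[374. 293.] 218 0.1099 [0.446 0.071] [0.453 0.082] [0.4411 0.0811 0.0107]
stud [501. 224.] 621 [ 0.4031 -0.0086  0.0334] 0.1709 -159.8
stud [471. 249.] 576 [0.3968 0.0123 0.0333] 0.171 -167.1
work_mark [465. 211.] 0.62 [0.4165 0.004  0.022 ] 0.1542 -162.4
work_mark [168. 140.] 0.22 [0.5381 0.1392 0.022 ] 0.0923 105.9
[[0.879, -0.478], [-0.478, -0.879]] [-0.81  0.7   0.68  2.31 -1.08  0.48 -1.3 ] [-2.20951786  1.88109265 13.42701164]
59.6833 [0.4541 0.1101 0.0632] 0.011583540247822781 59.907013177871704 [[0.879, -0.478], [-0.47
[... 208 characters left out ...]
0854 [0.477  0.0257 0.0289] 0.0905 -164.3
[73. 77.] 25 0.086 [ 9.0904 -1.1001  8.6155] 8.6035 -7.7
[473. 144.] 8556 0.0852 [0.477  0.0257 0.0242] 0.0905 -164.3
[59. 89.] 30 0.086 [-4.9298 -3.1834  6.4209] 6.3749 -149.5
[ 44. 124.] 16 0.0859 [-0.8992  7.3736  7.3646] 7.4682 101.3
[171. 136.] 26 0.086 [-3.8202 13.2805 13.865 ] 13.9378 108.3
[173. 156.] 26 0.086 [0.5212 0.118  0.0033] 0.0802 122.3
[170. 169.] 23 0.086 [-31.9453 -12.5351  34.8461] 34.8604 -158.8
[ 56. 172.] 19 0.0859 [0.5404 0.1622 0.001 ] 0.1145 101.9
[282. 267.] 2590 0.0849 [0.4602 0.1075 0.0118] 0.1187 151.1
[ 57. 314.] 5649 0.0851 [ 1.2129 -0.0636  0.7803] 0.6587 -9.9
[ 10. 356.] 29 0.0859 [0.3966 0.2685 0.0922] 0.2752 127.5
```

Request:
apply_moves(dp=[[0, 0, 0], [0, 0, 0], [0, 0, -0.03], [0, 0, -0.07], [0, 0, -0.11]], spin=[0, 0, 0, 0, 0], gripper=0.45)

```text
clock: 60.15
position: [0.4528, 0.1091, 0.1726]
eef_rot: [3.042, -0.773, -0.005]
force: [0.6, 0.1, 0.7]
width: 0.0383
gripper_force: 0.0
```

Request:
apply_moves(dp=[[0.02, 0, -0.02], [0.04, 0, -0.03], [0.04, 0, -0.03], [0.04, 0, -0.03], [0.04, 0, -0.03]], spin=[0, 0, 0, 0, 0], gripper=0.0)

```text
clock: 60.57
position: [0.4879, 0.0909, 0.2013]
eef_rot: [3.045, -0.772, -0.004]
force: [-0.5, 0.3, -0.2]
width: -0.0002
gripper_force: 0.0
```

```bash
python3 pins.py; python3 -c "
from look import *;look('w42')
p,d=snapshot('side')
for r in spot_point('pointer_tip','side')[:2]: print(r['p'],atz('side',r['xy'],.022))
X=cloud('side',d); m=(d>0)&(X[...,2]>.05)&(X[...,2]<.09)&(np.hypot(X[...,0]-.497,X[...,1]-.262)<.08)&(np.hypot(X[...,0]-.497,X[...,1]-.262)>.03)
a=np.degrees(np.arctan2(X[...,1]-.262,X[...,0]-.497))[m]; print(np.histogram(a,36,(-180,180)))"
```

```text
60.5667 [0.4879 0.0909 0.2013] -0.0001544291733463772 0.0 [[0.879, -0.476], [-0.476, -0.879]]
[200.  27.] 1926 0.0812 [0.6494 0.0758 0.0212] 0.0891 16.7
[341.   2.] 21 0.062 None 0.0 0.0
[391.  17.] 759 0.0847 [ 0.5866 -0.0356  0.0241] 0.0887 -75.3
[342.  46.] 889 0.085 [ 0.5866 -0.0354  0.0289] 0.0885 -75.3
[485.  76.] 175 0.0509 [ 0.4987 -0.1789  0.0607] 0.2383 -105.9
[134. 102.] 513 0.0809 [0.6228 0.1594 0.0048] 0.124 61.7
[428. 105.] 513 0.081 [ 0.5031 -0.0581  0.0047] 0.1243 -119.4
[330. 161.] 433 0.0851 [0.4767 0.0255 0.029 ] 0.0908 -164.2
[206. 179.] 1681 0.0859 [0.5388 0.1358 0.0236] 0.0893 106.5
[367. 189.] 1040 0.0854 [0.4768 0.0256 0.0242] 0.0907 -164.3
[103. 218.] 1023 0.0854 [ -46.3552 -146.5622  154.1186] 153.9371 -107.7
[281. 238.] 239 0.0809 [0.455  0.1099 0.0041] 0.1244 151.3
[115. 242.] 128 0.083 [ -2.3141 -29.447   29.8322] 29.6373 -95.6
[157. 265.] 1421 0.0855 [0.5734 0.1825 0.0967] 0.1326 86.0
[141. 283.] 35 0.0855 [-117.4877   34.7784  122.9243] 123.054 163.6
60.6167 [0.4875 0.0909 0.2011]
[201.  26.] 2242 0.081 [0.626 0.052] [0.669 0.099] [0.6494 0.0758 0.0212]
[... 770 characters left out ...]
.0117 0.0336] 0.1719 -167.0
pointer_tip [378. 209.] 0.59 [0.4211 0.0092 0.022 ] 0.1483 -163.8
work_mark [384. 213.] 0.58 [0.4137 0.0044 0.022 ] 0.1567 -162.9
0.82 [ 0.40869746 -0.00675334  0.022     ]
(array([  0,   0,   0,   0,   0,   4,  92,  28,   0,   0,   0,   0,   0,
         0,   0,   0,  92,  38,   6,   0,   0,   0,   0,   0,   8, 187,
        21,   0,   0,   0,   0,   1,  38, 156,   2,   0]), array([-180., -170., -160., -150., -140., -130., -120., -110., -100.,
        -90.,  -80.,  -70.,  -60.,  -50.,  -40.,  -30.,  -20.,  -10.,
          0.,   10.,   20.,   30.,   40.,   50.,   60.,   70.,   80.,
         90.,  100.,  110.,  120.,  130.,  140.,  150.,  160.,  170.,
        180.]))
```

Request:
apply_moves(dp=[[-0.021, -0.0225, 0], [-0.045, -0.048, 0], [-0.069, -0.073, 0], [-0.09, -0.096, 0], [-0.105, -0.112, 0]], spin=[-0.12, -0.24, -0.36, -0.48, -0.6])

```text
clock: 61.33
position: [0.4489, 0.2424, 0.2018]
eef_rot: [-3.136, -0.177, 0.001]
force: [-0.1, 0.5, -0.8]
width: 0.0003
gripper_force: 0.0
```

Request:
apply_moves(dp=[[0, 0, 0], [0, 0, 0], [0, 0, 0], [0, 0, 0], [0, 0, 0]], spin=[-0.12, -0.24, -0.36, -0.48, -0.6])

```text
clock: 61.75
position: [0.45, 0.2391, 0.2021]
eef_rot: [2.946, 1.092, -0.0]
force: [0.0, -0.7, 0.1]
width: -0.0
gripper_force: 0.0
```

Request:
apply_moves(dp=[[0, 0, 0], [0, 0, 0], [0, 0, 0], [0, 0, 0], [0, 0, 0]], spin=[-0.12, -0.24, -0.36, -0.48, -0.6])

```text
clock: 62.17
position: [0.4501, 0.2389, 0.2021]
eef_rot: [2.492, 1.913, -0.0]
force: [0.5, -0.3, -0.5]
width: 0.0
gripper_force: 0.0
```

```bash
cat > wh.py <<'E'
from m import *
def wh(n='wrist'):
    s=state();c=cam(n);p,d=snapshot(n); M=R.from_rotvec(s['eef_rot']).as_matrix()
    print(s['clock'],s['position'].round(4),M[:2,:2].round(3).tolist(),s['q'].round(2))
    cv2.imwrite('pics/wh%d.png'%(s['clock']*100),p)
    X=cloud(n,d,c); h=np.array([.4986,.2644]); r=np.hypot(X[...,0]-h[0],X[...,1]-h[1])
    T=X[(d>0)&(X[...,2]>.0885)&(X[...,2]<.096)&(r<.03)]; print('hub',T[:,:2].mean(0) if len(T) else None,len(T))
    m=(d>0)&(X[...,2]>.08)&(X[...,2]<.0895)&(r<.08)&(r>.03); P=X[m]
    a=np.degrees(np.arctan2(P[:,1]-h[1],P[:,0]-h[0])); H=np.histogram(a,36,(-180,180)); print([(int(e)+5,int(k)) for k,e in zip(*H) if k>5])
    if len(a): print('flap mod90',np.degrees(np.angle(np.exp(4j*np.radians(a)).mean()))/4)
wh()
E
python3 wh.py
```

```text
62.1667 [0.4501 0.2389 0.2021] [[0.258, 0.966], [0.966, -0.258]] [-0.98  0.41  0.53  2.14 -0.34  0.67 -0.48]
hub [0.49856232 0.2667103 ] 1462
[(-115, 177), (-105, 210), (-25, 46), (-15, 392), (-5, 23), (65, 153), (75, 429), (85, 14), (145, 12), (155, 284), (165, 184)]
flap mod90 -18.74506572842865
```

```bash
python3 - <<'E'
import numpy as np
x=np.array([.258,.966]);y=np.array([.966,-.258])
st=[8,14,18]+[20]*20+[16,10,6]+[0]*4; a=-151.4; R=.0553
st=st[:25]+[4,0,0,0,0]
print(sum(st))
for i in range(0,30,5):
    p0=R*np.array([np.cos(np.radians(a)),np.sin(np.radians(a))]);L=[]
    for s in st[i:i+5]:
        a+=s; d=R*np.array([np.cos(np.radians(a)),np.sin(np.radians(a))])-p0; L.append([round(float(d@x),4),round(float(d@y),4),0])
    print(L)
E
```

```text
470
[[-0.0052, 0.0057, 0], [-0.0122, 0.0172, 0], [-0.0168, 0.0339, 0], [-0.0157, 0.053, 0], [-0.008, 0.0706, 0]]
[[0.0132, 0.0139, 0], [0.0304, 0.0225, 0], [0.0495, 0.0246, 0], [0.0682, 0.0201, 0], [0.0842, 0.0095, 0]]
[[0.0114, -0.0154, 0], [0.0168, -0.0339, 0], [0.0157, -0.053, 0], [0.008, -0.0706, 0], [-0.0053, -0.0845, 0]]
[[-0.0172, -0.0086, 0], [-0.0363, -0.0107, 0], [-0.0549, -0.0062, 0], [-0.0709, 0.0044, 0], [-0.0824, 0.0199, 0]]
[[-0.0054, 0.0184, 0], [-0.0042, 0.0376, 0], [0.0034, 0.0552, 0], [0.0136, 0.0667, 0], [0.0215, 0.0723, 0]]
[[0.0034, 0.0018, 0], [0.0034, 0.0018, 0], [0.0034, 0.0018, 0], [0.0034, 0.0018, 0], [0.0034, 0.0018, 0]]
```

Request:
apply_moves(dp=[[0, 0, 0.03], [0, 0, 0.065], [0, 0, 0.1], [0, 0, 0.122], [0, 0, 0.122]], spin=[0, 0, 0, 0, 0])

```text
clock: 62.63
position: [0.4476, 0.2376, 0.0765]
eef_rot: [-2.499, -1.902, 0.013]
force: [-0.4, 0.1, -0.6]
width: 0.0001
gripper_force: 0.0
```

Request:
apply_moves(dp=[[-0.0052, 0.0057, 0], [-0.0122, 0.0172, 0], [-0.0168, 0.0339, 0], [-0.0157, 0.053, 0], [-0.008, 0.0706, 0]], spin=[0, 0, 0, 0, 0])

```text
clock: 63.05
position: [0.5181, 0.2102, 0.0826]
eef_rot: [2.5, 1.9, 0.003]
force: [-0.3, 0.4, 0.9]
width: -0.0002
gripper_force: 0.1
```

Request:
apply_moves(dp=[[0.0132, 0.0139, 0], [0.0304, 0.0225, 0], [0.0495, 0.0246, 0], [0.0682, 0.0201, 0], [0.0842, 0.0095, 0]], spin=[0, 0, 0, 0, 0])

```text
clock: 63.47
position: [0.5517, 0.2918, 0.0832]
eef_rot: [2.498, 1.9, 0.01]
force: [0.2, 0.0, 0.1]
width: 0.0
gripper_force: 0.0
```

Request:
apply_moves(dp=[[0.0114, -0.0154, 0], [0.0168, -0.0339, 0], [0.0157, -0.053, 0], [0.008, -0.0706, 0], [-0.0053, -0.0845, 0]], spin=[0, 0, 0, 0, 0])

```text
clock: 63.88
position: [0.4653, 0.3111, 0.0825]
eef_rot: [-2.495, -1.909, -0.008]
force: [0.2, -1.1, 0.5]
width: -0.0
gripper_force: 0.0
```

Request:
apply_moves(dp=[[-0.0172, -0.0086, 0], [-0.0363, -0.0107, 0], [-0.0549, -0.0062, 0], [-0.0709, 0.0044, 0], [-0.0824, 0.0199, 0]], spin=[0, 0, 0, 0, 0])

```text
clock: 64.3
position: [0.4618, 0.2226, 0.0823]
eef_rot: [-2.498, -1.905, -0.002]
force: [-1.0, 0.4, 0.0]
width: 0.0002
gripper_force: 0.0
```

Request:
apply_moves(dp=[[-0.0054, 0.0184, 0], [-0.0042, 0.0376, 0], [0.0034, 0.0552, 0], [0.0136, 0.0667, 0], [0.0215, 0.0723, 0]], spin=[0, 0, 0, 0, 0])

```text
clock: 64.72
position: [0.5418, 0.2251, 0.0829]
eef_rot: [2.498, 1.9, 0.009]
force: [1.1, 0.2, -0.0]
width: 0.0001
gripper_force: 0.0
```

```bash
python3 wh.py; python3 pins.py
```

```text
64.7167 [0.5418 0.2251 0.0829] [[0.267, 0.964], [0.964, -0.267]] [-0.73  0.66  0.37  2.04 -0.47  0.51 -0.29]
hub [0.50087897 0.26721538] 4583
[(-125, 67), (-115, 434), (-105, 48), (-45, 7), (-35, 255), (-25, 1331), (-15, 198), (55, 258), (65, 1936), (75, 74), (135, 6), (145, 777), (155, 971), (165, 9)]
flap mod90 -26.987513727001524
64.7667 [0.5425 0.2275 0.0826] 0.00013729193586116178 0.0 [[0.264, 0.964], [0.964, -0.264]]
[300. 220.] 994 0.0857 [ 51.8218 128.5033 138.1233] 138.3024 68.2
[240. 236.] 34 0.0856 [ -1.6252 -16.9908  17.374 ] 17.1811 -97.3
[282. 248.] 96 0.0859 [-21.7783 -82.8758  86.0601] 85.8831 -105.1
[183. 278.] 810 0.0854 [ 76.0169 -35.2069  83.4285] 83.2838 -25.0
[160. 275.] 101 0.0855 [ 32.0643 -11.8737  33.8239] 33.6815 -20.7
[440. 315.] 984 0.0803 [ 66.3019  90.5598 111.735 ] 111.8635 54.0
[282. 346.] 133 0.0589 [ 2.2663 -3.2996  3.8722] 3.7575 -63.1
[173. 346.] 52 0.0859 [0.4655 0.2036 0.0111] 0.1824 122.7
```

Request:
apply_moves(dp=[[-0.002, -0.002, -0.01], [-0.002, -0.002, -0.045], [-0.002, -0.002, -0.08], [-0.002, -0.002, -0.12], [-0.04, 0.0, -0.14]], spin=[0, 0, 0, 0, 0])

```text
clock: 65.23
position: [0.5293, 0.1961, 0.2241]
eef_rot: [-2.486, -1.919, -0.016]
force: [1.3, 0.8, 0.7]
width: 0.0
gripper_force: 0.0
```

Request:
apply_moves(dp=[[-0.035, 0.0, 0], [-0.07, 0.0, 0], [-0.105, 0, 0], [-0.12, 0, 0], [-0.12, 0, 0]], spin=[0, 0, 0, 0, 0])

```text
clock: 65.65
position: [0.4922, 0.0677, 0.2202]
eef_rot: [-2.504, -1.896, 0.004]
force: [0.2, -1.3, -0.4]
width: -0.0003
gripper_force: 0.0
```

```bash
python3 pins.py; python3 -c "
from look import *;look('w50')
p,d=snapshot('scene'); cv2.imwrite('pics/s50.png',cv2.resize(p[110:350,130:450],(800,600),interpolation=cv2.INTER_CUBIC))"
```

```text
65.65 [0.4922 0.0677 0.2202] -0.0002990966309804714 0.0 [[0.271, 0.963], [0.963, -0.271]]
[215.   6.] 42 0.0857 [-60.2802   6.7293  61.112 ] 61.2098 173.7
[229.  33.] 678 0.0857 [0.1077 0.3521 0.4038] 0.5472 146.5
[397.  58.] 461 0.0813 [0.6234 0.1596 0.0047] 0.1244 61.5
[318. 108.] 979 0.0859 [0.5385 0.137  0.0234] 0.0905 106.4
[283. 113.] 35 0.086 [0.4943 0.1469 0.0218] 0.1193 125.8
[443. 144.] 2360 0.081 [0.6502 0.076  0.0212] 0.0899 16.7
[231. 165.] 264 0.0809 [0.4548 0.1107 0.0047] 0.1249 151.0
[279. 217.] 551 0.0847 [0.4776 0.0253 0.0289] 0.09 -163.9
[474. 222.] 461 0.0808 [ 0.6727 -0.0095  0.0048] 0.1239 -28.8
[383. 250.] 1010 0.0849 [ 0.5876 -0.036   0.0291] 0.0893 -74.8
[259. 249.] 176 0.0839 [0.4774 0.0254 0.0239] 0.0902 -164.0
[300. 248.] 110 0.0846 [0.4782 0.025  0.0236] 0.0895 -163.7
[407. 279.] 1158 0.0851 [ 0.5875 -0.036   0.0241] 0.0893 -74.8
[324. 292.] 18 0.0551 [ 9.1162  6.5847 10.8707] 10.7628 37.4
65.7 [0.4937 0.0706 0.2201]
[226.  31.] 1245 0.088 [0.476 0.193] [0.509 0.255] [-16.3076   4.975   17.4541]
[395.  64.] 504 0.0809 [0.617 0.153] [0.631 0.166] [0.6234 0
[... 298 characters left out ...]
.0259 0.0268]
[471. 224.] 518 0.0808 [ 0.666 -0.017] [ 0.68  -0.003] [ 0.6725 -0.0093  0.0049]
[396. 271.] 3537 0.0926 [ 0.558 -0.065] [ 0.616 -0.006] [ 0.5872 -0.0346  0.0266]
[538. 361.] 1240 0.0879 [ 0.717 -0.219] [ 0.75  -0.196] [ 0.7283 -0.1748  0.0255]
stud [493. 223.] 166 [ 0.7144 -0.0302  0.0336] 0.1711 -28.1
stud [214. 259.] 127 [0.3971 0.012  0.0334] 0.1708 -167.0
stud [225. 274.] 129 [ 0.4032 -0.0091  0.0334] 0.171 -159.6
pointer_tip [229. 253.] 0.61 [0.4136 0.0114 0.022 ] 0.1549 -165.4
pointer_tip [472. 216.] 0.35 [ 0.6968 -0.0187  0.022 ] 0.1503 -27.4
load_mark [470. 216.] 0.92 [ 0.6948 -0.018   0.022 ] 0.1481 -27.6
work_mark [238. 257.] 0.82 [0.4224 0.0034 0.022 ] 0.1487 -161.6
```

View pics/s50.png

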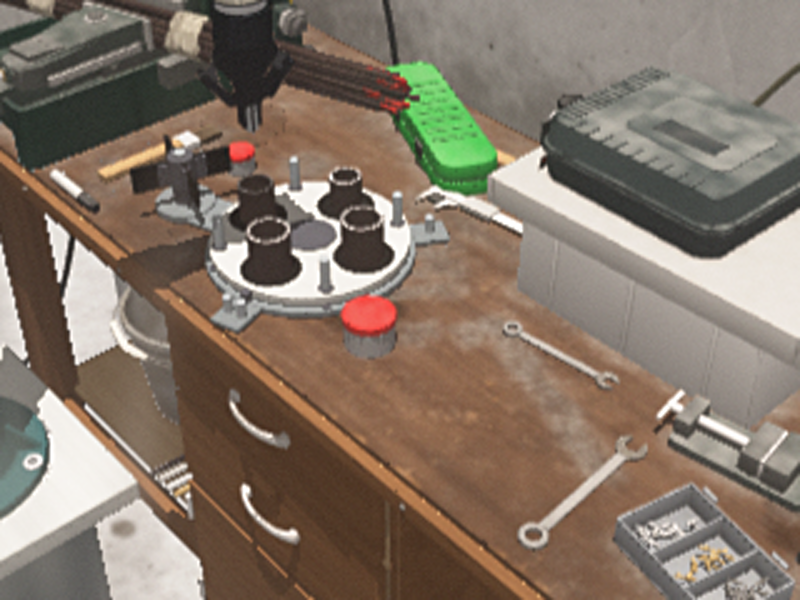

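```bash
python3 -c "
from station import *
print(hand_in())"
```

```text
the job is handed in; nothing more can be done
None
```

I finished the job and handed it in: all four couplings stand within about 2 mm of their pad centres, the pointer is at the work mark to about half a degree, the tin is upright on the bench, and I then pushed the flap wheel round about 440°. On the way the tin toppled off the turntable while I was gripping it and had to be stood up again. The final picture shows the spanners, marker and brush where they were.

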